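# Level the balance and lay the barred-in silver on its pan

## Robot

A 7-joint arm with a two-finger parallel gripper is mounted at the origin on the work surface. World frame = base frame: x ahead of the robot, y to its left, z up, the work surface at z = 0. Lengths are in m, angles in degrees, forces in N, time in s.
With the tool pointing down it reaches from about 0.4 to 0.85 m from the base axis. Payload 4.5 kg.
Tool frame: the origin (TCP) lies at the very end of the fingers, on their centre line; the grasp point (between the pads) lies 19 mm behind it; x points along the fingers, y is the direction in which the jaws open and shut, and the axes are right-handed (so a half turn about x gives the same grasp; the last joint's range is limited). The gripper opens to 88 mm and grips with 3 to 60 N. Pads are 18 mm wide; open, the fingers measure 123 mm over their backs; the gripper's body (75 mm by 187 mm) begins 45 mm behind the grasp point.
Start: joints at [1.937, 39.483, -11.15, 89.685, 9.013, 51.709, -12.324], TCP at [0.625, 0, 0.239] pointing down, gripper open.
Joint ranges: [-172.22, 172.22], [-26.19, 119.32], [-84.43, 86.54], [7.71, 146.69], [-57.33, 237.33], [2.42, 119.75], [-152.13, 152.13]. Speed limits (degrees/s): [147.25, 147.25, 180, 180, 180, 180, 180].

## Interface

Orientations are given as a 3x3 rotation matrix whose columns are the frame's x, y, z axes.
In Python, from cell import env, vision, job gives the robot as it stands.
- The arm moves only by the tool play_rows, never from a script. Its argument "motion" is one flat list of numbers, 7 for each row, row after row: the opening, from 0 (shut) to 1 (fully open), then the shift along the tool's x, y, z in cm, then the turn, a rotation vector about the tool's x, y, z in degrees. A call has 1 to 5 rows; each row is the pose to reach, as a shift and turn from the pose commanded when the call began, along the tool's axes at that moment; what a row does not reach only later rows make up. A row lasts 1/12 s, in which the tool goes at most 41.7 mm and 7.16 degrees, less where a joint would pass 70% of its speed; a pose out of reach is approached as far as the arm can. A call with a gripper value outside its range is refused whole. The fingers move at their own pace and stop on an object; "force" is the grip in N (left out, the last holds). Time passes only in rows, so rows that repeat a pose let the fingers close. It gives the time, the measured TCP pose, the force and the opening at its end, in the units of the state.
- env.get_state(): the state, without advancing time (a new reading comes with each control period).
- vision.grab_frame(name): name is "scene" or "side" or "wrist"; returns a dict with "img" (400x640x3 uint8, red, green, blue), "fx", "fy", "cx", "cy" (pixels), "k1" (the pictures are not rectified: a ray, as slopes to the right and down, at radius r is drawn at 1 + k1 r^2 times it, then the intrinsics apply), "R" (3x3) and "t" (3): a world point X has camera coordinates R X + t; the wrist camera has in their place "T_tool_cam" (4x4, takes a point from camera to tool coordinates, whose origin is the TCP and whose axes are the tool frame's). Camera axes: x right, y down, z forward; pixel columns grow to the right and rows downward; lengths in m; the calibration is good to about 2 mm. A picture is of the moment at which its call begins: read the wrist's pose just before it. There is no depth.
- job.hand_in(): hands the job in, once; it reports no verdict.
The state is a dict: "time": time; "joint_pos": joint angles; "joint_vel": joint speeds; "tau": joint torques, N m; "eef_pos": TCP position; "tcp_rot": TCP orientation; "force": force on the tool from outside, world axes, zero at the start; "moment": the same for the moment, N m; "gripper_width": finger opening in m.
Only numpy, scipy, OpenCV 4.12 (cv2) and the standard library are available. Lean on these libraries where they do the work, as an engineer would, in place of code of your own. Each camera call takes 0.05 s, during which the arm holds its last target. There are 200 camera calls.

## Task

Get the silver ready to be weighed: turn the balance's foot knob until its deck sits level (bubble between the two lines) before any silver goes on it, and lift the square keeper bar up out of the two open brackets of the rack. Then lay every silver bar from the rack flat and side by side on the balance's pan, and only when all of them are there lay the keeper bar back down in both brackets, centred across the empty rack. Leave the balance level and do not disturb the other tools on the bench.

Things in the scene. Friction and masses are not known exactly. Their poses are not given: they have to be found in the camera images.
- rack: Fixed wooden stock rack, 150 mm (its x) by 262 mm (its y); origin on the bench under its middle, z up. On a 10 mm base board two rails along y (x = -45 and +45 mm, each 20 mm wide) have notches at y = -76, -34, +34, +76 mm, each for one silver bar lying along the rack's x; notch floors 35 mm, teeth 43 mm above the bench. Between the rails only the base board lies under the bars.
- bracket_a (a point): Floor of one of the rack's two steel brackets, at rack x = 0, y = -116 mm, 53 mm above the bench. Each bracket is 14 mm wide (rack y) and open at the top; its cheeks stand 24 mm apart in rack x and flare at the top, 84 mm above the bench.
- bracket_b (a point): Floor of the other, equal bracket, at rack y = +116 mm. The keeper lies across from bracket to bracket.
- keeper_mid (a point): Centre of the keeper, a loose plain square steel bar 18 x 250 x 18 mm (own y along its length), about 0.22 kg. Seated in the brackets its centre is 62 mm above the bench, 2 mm over the silver, which cannot be lifted then. Between the two inner notches fingers can reach down either side of it. Meanwhile it may lie anywhere clear on the bench, such as the gap between rack and balance.
- silver1_mid (a point): Centre of a loose cast silver bar, 130 x 16 x 16 mm, own x along its length, 0.27 to 0.39 kg. It starts in one of the rack's notches, or is absent: three or four bars are present.
- silver2_mid (a point): Centre of a loose cast silver bar, 130 x 16 x 16 mm, own x along its length, 0.27 to 0.39 kg. It starts in one of the rack's notches, or is absent: three or four bars are present.
- silver3_mid (a point): Centre of a loose cast silver bar, 130 x 16 x 16 mm, own x along its length, 0.27 to 0.39 kg. It starts in one of the rack's notches, or is absent: three or four bars are present.
- silver4_mid (a point): Centre of a loose cast silver bar, 130 x 16 x 16 mm, own x along its length, 0.27 to 0.39 kg. It starts in one of the rack's notches, or is absent: three or four bars are present.
- balance: The balance's fixed part (rear feet); origin on the bench, z up, its x from front (foot knob) to rear. Above it the deck: a white housing from x = -65 to +140 mm, 250 mm wide, top 52 mm above the bench, hinged over the rear feet (x = +120 mm), in front carried by one levelling foot screw.
- pan (a point): Centre of the top face of the balance's flat rimless steel pan, 150 mm (its x) by 190 mm (its y), about 64 mm above the bench, 50 mm behind the balance's origin; tilts with the deck. Room for four bars side by side, lying along x.
- deck (a joint): Tilt of the balance's deck about its rear hinge, rad: 0 level, negative front low. It starts 0.016 to 0.026 front low. It follows the foot knob, 0.006 rad up for each radian turned clockwise, and stays there, also under load.
- knob_grip (a point): Grip point of the foot knob, on its vertical axis, 79 mm above the bench, 95 mm in front of the balance's origin. A black wing 46 mm long (this x), 13 mm thick (this y), 62 to 92 mm above the bench, over a 42 mm disc. Clockwise from above raises the deck's front; the knob itself does not rise. About 0.1 N m; stays where left. Needs 2.7 to 4.2 rad from the start, so re-grip it.
- bubble_mid (a point): The white 12 mm bubble of the spirit level, a yellow tube along x on the deck beside the pan (111 mm to the +y side of the balance's middle). It runs to the high end, 1 mm per 0.001 rad of tilt; level, it lies 50 mm behind the balance's origin, midway between the two black lines 22 mm apart.
- mandrel: Bystander: tapered steel ring mandrel with a wooden handle, 240 mm, lying on the bench on the robot's side.
- hammer: Bystander: hammer, 220 mm, lying at the right.
- brush: Bystander: bench brush, 170 mm, lying on the robot's side.
- flux_jar: Bystander: jar, 60 mm in diameter, 75 mm high, standing at the left.
- bench_block: Bystander: square steel bench block, 65 x 65 x 20 mm, beyond the middle.
- ring_clamp: Bystander: wooden ring clamp, 115 mm long, lying at the left.
Mind the look-alikes: they are no part of the job. What is shaped like the part that bears silver2_mid but orange is not meant.

How it is judged:
By the outcome, as a careful person would: the job done as asked, in the order asked, and still so for the second after the job is handed in, with the robot touching nothing.
Of silver1, silver2, silver3, silver4 only 3 to 4 are there at a start; the rules pass over those that are not, and their reading is None.
At some moment in a run one of silver1, silver2, silver3, silver4, keeper may be knocked a few centimetres aside while the robot is not near it.
Once in a run the grip may slacken for a moment while it holds something.
It also fails if it takes over 210 s, if anything falls off the work surface, if the arm or the gripper's body presses on something with over 40 N, if the wrist force passes 120 N, or if a joint passes its speed limit or range.

## Working session

There is one attempt and no reset: what is moved stays moved. The work goes in short steps, Python scripts to look and compute and a tool call to move; the robot and the scene stay as the last step left them, time stands still between calls to the robot, and variables do not carry over. Pictures are saved under pics/ and viewed, about 12 in all and at most 16, crops included, and the job is handed in when it is done.

Besides the shell and the picture viewer there is one more tool, called after "Call:" by a JSON object that holds its "fn" and its "kwargs", one argument or row to a line. play_rows: Moves the arm, as the interface text tells. Its arguments: {"type":"object","properties":{"motion":{"type":"array"},"force":{"type":"number"}},"required":["motion"]}

```bash
ls; mkdir -p pics; python3 - <<'E'
from cell import env, vision, job
import cv2, numpy as np
s=env.get_state(); print(s)
for n in ("scene","side","wrist"):
    f=vision.grab_frame(n); cv2.imwrite(f"pics/{n}0.png",f["img"][:,:,::-1])
    print({k:(np.round(v,4).tolist() if k!='img' else 0) for k,v in f.items()})
E
```

```text
pics
{'time': 0.0, 'joint_pos': array([  1.93706921,  39.53022006, -11.14225928,  89.74424553,
         9.01163543,  51.70911986, -12.32457449]), 'joint_vel': array([ 0.10838015,  0.02993931, -0.00428494, -0.08194875,  0.03947967,
       -0.03175017, -0.03994162]), 'tau': array([ 3.38560185e-04, -5.27571630e+01, -1.26686912e+00, -1.53434461e+01,
       -5.26333472e-02,  6.56995355e-03,  1.65937727e-04]), 'eef_pos': array([ 6.24378095e-01, -7.51181767e-05,  2.37944075e-01]), 'tcp_rot': array([[-1.77432738e-03,  9.99998426e-01,  2.51206353e-05],
       [-1.48725171e-04,  2.48567870e-05, -9.99999989e-01],
       [-9.99998415e-01, -1.77433110e-03,  1.48680832e-04]]), 'force': array([ 0.65593069,  0.50177934, -0.25399028]), 'moment': array([-0.03613719,  0.01794882, -0.04846357]), 'gripper_width': 0.08798775111625848}
{'img': 0, 'fx': 403.2133, 'fy': 403.2133, 'cx': 316.693, 'cy': 197.0159, 'k1': -0.0457, 'R': [[0.7261, 0.6876, -0.0062], [0.5195, -0.5544, -0.6503], [-0.4505, 0.4689, -0.7597]], 't': [-0.3355, -0.2239, 1.527]}
{'img': 0, 'fx': 469.9965, 'fy': 469.9965, 'cx': 323.0075, 'cy': 208.6829, 'k1': -0.1274, 'R': [[0.8767, -0.481, 0.0042], [-0.352, -0.6475, -0.6759], [0.3278, 0.5911, -0.737]], 't': [-0.4519, 0.2268, 1.4801]}
{'img': 0, 'fx': 296.0485, 'fy': 296.0485, 'cx': 318.2734, 'cy': 203.7025, 'k1': -0.0275, 'T_tool_cam': [[-0.0007, -0.3031, 0.953, -0.1462], [1.0, -0.0009, 0.0005, -0.0016], [0.0007, 0.953, 0.3031, -0.0789], [0.0, 0.0, 0.0, 1.0]]}
```

View pics/scene0.png

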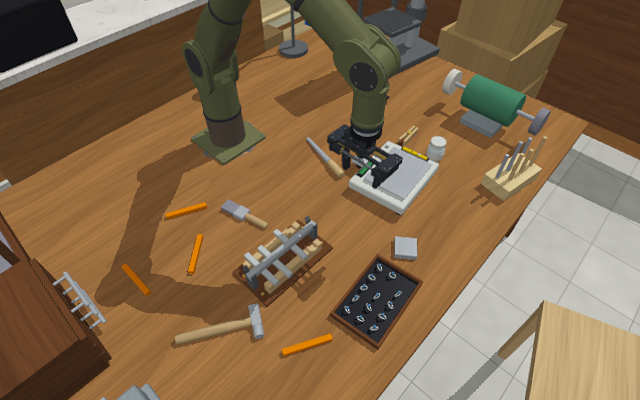

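View pics/side0.png

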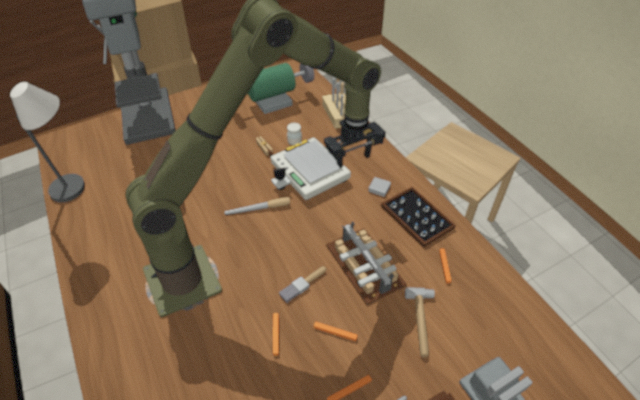

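```bash
python3 - <<'E'
import cv2, numpy as np
def crop(n,x,y,w,h,k): 
    i=cv2.imread(f"pics/{n}0.png")[y:y+h,x:x+w]; return cv2.resize(i,None,fx=k,fy=k,interpolation=cv2.INTER_CUBIC)
a=crop("scene",225,205,120,100,4-0); b=crop("scene",330,125,80+0,100,4)
b=crop("scene",340,125,80,100,4)
c=crop("side",320,215,100,90,4); d=crop("side",260,115,100,90,4)
out=np.zeros((600,800,3),np.uint8)
a=cv2.resize(a,(360,300)); 
out[:300,:360]=cv2.resize(cv2.imread("pics/scene0.png")[205:305,225:345],(360,300),interpolation=2)
out[:300,400:760]=cv2.resize(cv2.imread("pics/scene0.png")[125:225,335:455],(360,300),interpolation=2)
out[300:,:400]=cv2.resize(cv2.imread("pics/side0.png")[215:305,315:435],(400,300),interpolation=2)
out[300:,400:]=cv2.resize(cv2.imread("pics/side0.png")[120:210,260:380],(400,300),interpolation=2)
cv2.imwrite("pics/m1.png",out)
E
```

```text
(no output)
```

View pics/m1.png

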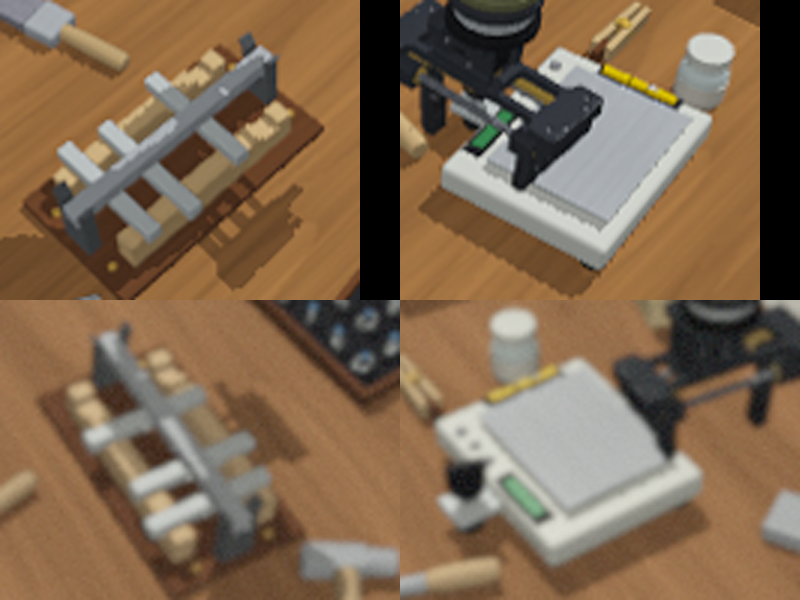

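View pics/wrist0.png

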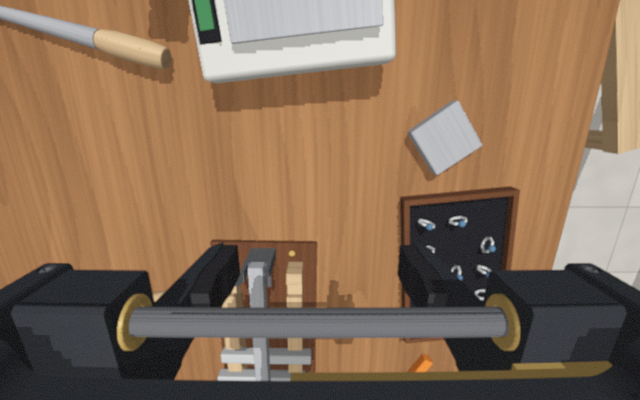

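```bash
cat > h.py <<'E'
import cv2, numpy as np
from cell import env, vision
def grab(n):
    s=env.get_state(); f=vision.grab_frame(n)
    if n=="wrist":
        M=np.eye(4); M[:3,:3]=s["tcp_rot"]; M[:3,3]=s["eef_pos"]; M=M@f["T_tool_cam"]
        f["R"]=M[:3,:3].T; f["t"]=-M[:3,:3].T@M[:3,3]
    return f
def K(f): return np.array([[f["fx"],0,f["cx"]],[0,f["fy"],f["cy"]],[0,0,1.]]), np.array([f["k1"],0,0,0.])
def rays(f,p):
    k,d=K(f); q=cv2.undistortPoints(np.array(p,float).reshape(-1,1,2),k,d)[:,0]
    v=np.c_[q,np.ones(len(q))]@f["R"]; return -f["R"].T@f["t"], v
def onz(f,p,z):
    o,v=rays(f,p); return o+v*((z-o[2])/v[:,2])[:,None]
def proj(f,X):
    k,d=K(f); return cv2.projectPoints(np.array(X,float).reshape(-1,1,3),cv2.Rodrigues(f["R"])[0],f["t"],k,d)[0][:,0]
def save(f,name,box=None,k=1,marks=None):
    i=f["img"][:,:,::-1].copy(); x,y,w,h=box or (0,0,640,400)
    i=cv2.resize(i[y:y+h,x:x+w],None,fx=k,fy=k,interpolation=2)
    for m in (marks if marks is not None else []): cv2.circle(i,(int((m[0]-x)*k),int((m[1]-y)*k)),2,(255,0,255),-1)
    cv2.imwrite("pics/"+name,i)
def st():
    s=env.get_state(); print("t",round(s["time"],2),"pos",np.round(s["eef_pos"],4),"rot",np.round(s["tcp_rot"],3).tolist(),"F",np.round(s["force"],1),"w",round(s["gripper_width"],4)); return s
E
python3 - <<'E'
from h import *
s=grab("side"); c=grab("scene"); w=grab("wrist")
m=lambda l,o,k:[(o[0]+x/k,o[1]+y/k) for x,y in l]
print("side pan",onz(s,m([(182,60),(272,157),(160,210),(83,113)],(260,120),10/3),.064).round(3).tolist())
print("side knob",onz(s,m([(65,172)],(260,120),10/3),.085).round(3))
print("scene pan far corners",onz(c,m([(172,67),(290,118),(207,222)],(335,125),3),.064).round(3).tolist())
print("wrist pan near edge",onz(w,[(233,40),(382,22)],.064).round(3).tolist())
print("side bubble",onz(s,m([(95,98),(160,70)],(260,120),10/3),.06).round(3).tolist())
print("scene keeper ends",onz(c,m([(72,212),(268,57)],(225,205),3),.071).round(3).tolist())
print("side keeper ends",onz(s,m([(105,40),(243,222)],(315,215),10/3),.071).round(3).tolist())
print("scene bars L/R",onz(c,m([(155,82),(240,155),(110,130),(190,207),(67,150),(150,232)],(225,205),3),.051).round(3).tolist())
print("side bars",onz(s,m([(90,138),(200,98),(137,185),(247,145),(152,230),(265,175)],(315,215),10/3),.05).round(3).tolist())
print("wrist rack top",onz(w,[(212,242),(316,242)],.01).round(3).tolist(),"keeper top end",onz(w,[(248,262),(266,262),(255,375)],.071).round(3).tolist())
E
```

```text
side pan [[0.67, 0.352, 0.064], [0.678, 0.154, 0.064], [0.529, 0.138, 0.064], [0.525, 0.322, 0.064]]
side knob [[0.456 0.221 0.085]]
scene pan far corners [[0.521, 0.32, 0.064], [0.667, 0.342, 0.064], [0.688, 0.154, 0.064]]
wrist pan near edge [[0.54, 0.145, 0.064], [0.685, 0.16, 0.064]]
side bubble [[0.551, 0.344, 0.06], [0.641, 0.353, 0.06]]
scene keeper ends [[0.547, -0.349, 0.071], [0.556, -0.108, 0.071]]
side keeper ends [[0.542, -0.111, 0.071], [0.542, -0.355, 0.071]]
scene bars L/R [[0.486, -0.195, 0.051], [0.605, -0.197, 0.051], [0.496, -0.262, 0.051], [0.61, -0.267, 0.051], [0.483, -0.304, 0.051], [0.602, -0.309, 0.051]]
side bars [[0.477, -0.194, 0.05], [0.595, -0.204, 0.05], [0.488, -0.262, 0.05], [0.604, -0.273, 0.05], [0.474, -0.311, 0.05], [0.599, -0.31, 0.05]]
wrist rack top [[0.475, -0.096, 0.01], [0.62, -0.096, 0.01]] keeper top end [[0.54, -0.094, 0.071], [0.561, -0.093, 0.071], [0.536, -0.269, 0.071]]
```

Call:
{"fn": "play_rows", "kwargs": {
  "motion": [1, -6, -4.5, -10, 0, 0, 0, 1, -6, -4.5, -10, 0, 0, 0, 1, -6, -9.5, -20, 0, 0, 0, 1, -6, -9.5, -20, 0, 0, 0, 1, -6, -9.5, -20, 0, 0, 0]
}}

```text
time: 0.72
eef_pos: [0.5398, 0.1795, 0.2961]
tcp_rot: [[0.001, 1.0, -0.001], [0.0, -0.001, -1.0], [-1.0, 0.001, -0.0]]
force: [0.7, 0.2, 0.2]
gripper_width: 0.0885
```

Call:
{"fn": "play_rows", "kwargs": {
  "motion": [1, 0, 0, 0, 0, 0, 0, 1, 0, 0, 0, 0, 0, 0, 1, 0, 0, 0, 0, 0, 0]
}}

```text
time: 0.97
eef_pos: [0.541, 0.1773, 0.2954]
tcp_rot: [[0.0, 1.0, -0.0], [-0.001, -0.0, -1.0], [-1.0, 0.0, 0.001]]
force: [0.2, -0.9, -0.4]
gripper_width: 0.088
```

```bash
python3 - <<'E'
from h import *
st(); w=grab("wrist"); save(w,"w1.png"); np.save("w1.npy",w,allow_pickle=True)
E
```

```text
t 0.97 pos [0.541  0.1773 0.2954] rot [[0.0, 1.0, -0.0], [-0.001, -0.0, -1.0], [-1.0, 0.0, 0.001]] F [ 0.2 -0.9 -0.4] w 0.088
```

View pics/w1.png

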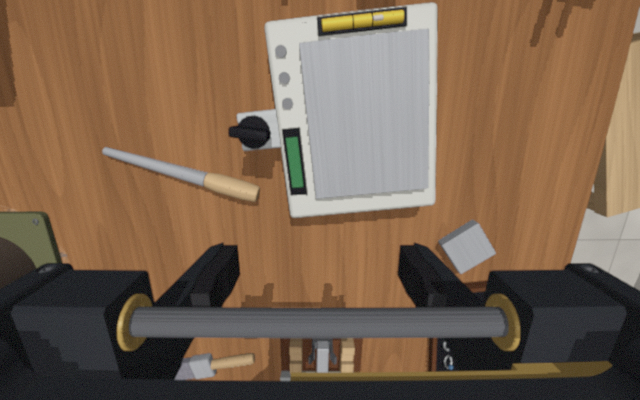

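```bash
python3 - <<'E'
from h import *
w=np.load("w1.npy",allow_pickle=True).item()
i=w["img"][:,:,::-1]
a=cv2.resize(i[100:160,220:300],(640,480),interpolation=2)[:,:400]; b=cv2.resize(i[0:45,310:415],(400,171),interpolation=2)
o=np.zeros((480,800,3),np.uint8); o[:,:400]=a; o[:171,400:]=b; cv2.imwrite("pics/w1c.png",o)
P=onz(w,[(301,42),(429,30),(428,190),(317,200)],.063); print(P.round(4).tolist(),P.mean(0))
E
```

```text
[[0.5199, 0.331, 0.063], [0.6665, 0.344, 0.063], [0.6854, 0.1545, 0.063], [0.538, 0.1408, 0.063]] [0.60246233 0.24255253 0.063     ]
```

View pics/w1c.png

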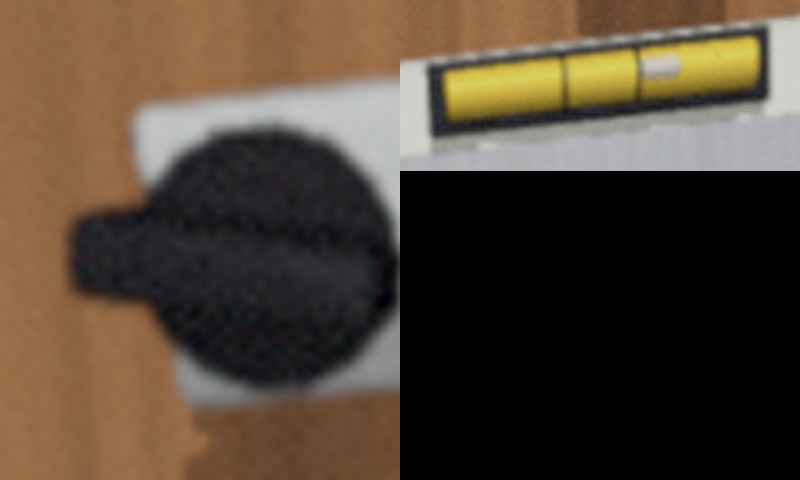

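```bash
python3 - <<'E'
from h import *
w=np.load("w1.npy",allow_pickle=True).item()
c=lambda x,y:(220+x/8,100+y/8)
P=onz(w,[c(78,250),c(380,288)],.092); print(P,P.mean(0),np.degrees(np.arctan2(*(P[1]-P[0])[1::-1])))
print("disc",onz(w,[c(275,258)],.06))
E
```

```text
[[0.43760283 0.23267173 0.092     ]
 [0.48095949 0.22712805 0.092     ]] [0.45928116 0.22989989 0.092     ] -7.286426374105128
disc [[0.45929654 0.22913421 0.06      ]]
```

Call:
{"fn": "play_rows", "kwargs": {
  "motion": [1, 3, -2, -1.2, -7, 0, 0, 1, 6, -4, -2.4, -14, 0, 0, 1, 9, -6, -3.6, -21, 0, 0, 1, 12, -8.3, -5.2, -28, 0, 0, 1, 14, -8.3, -5.2, -35, 0, 0]
}}

```text
time: 1.43
eef_pos: [0.453, 0.2312, 0.1532]
tcp_rot: [[-0.006, 0.814, 0.581], [0.0, 0.581, -0.814], [-1.0, -0.005, -0.003]]
force: [-0.0, 0.0, 0.3]
gripper_width: 0.0881
```

Call:
{"fn": "play_rows", "kwargs": {
  "motion": [0.6, 0, 0, 0, -7, 0, 0, 0.6, 0, 0, 0, -14, 0, 0, 0.6, 0, 0, 0, -21, 0, 0, 0.6, 0, 0, 0, -28, 0, 0, 0.6, 0, 0, 0, -35, 0, 0]
}}

```text
time: 1.85
eef_pos: [0.459, 0.2278, 0.1549]
tcp_rot: [[0.0, 0.34, 0.94], [-0.001, 0.94, -0.34], [-1.0, -0.001, 0.001]]
force: [-0.1, -0.2, -0.6]
gripper_width: 0.0572
```

Call:
{"fn": "play_rows", "kwargs": {
  "motion": [0.6, 0, 0, 0, -7, 0, 0, 0.6, 0, 0, 0, -13, 0, 0, 0.6, 0, 0, 0, -13, 0, 0]
}}

```text
time: 2.1
eef_pos: [0.4589, 0.2278, 0.1548]
tcp_rot: [[-0.0, 0.124, 0.992], [-0.001, 0.992, -0.124], [-1.0, -0.001, -0.0]]
force: [0.7, 0.0, 0.7]
gripper_width: 0.0529
```

```bash
python3 - <<'E'
from h import *
s=st(); print(s["joint_pos"].round(1))
E
```

```text
t 2.1 pos [0.4589 0.2278 0.1548] rot [[-0.0, 0.124, 0.992], [-0.001, 0.992, -0.124], [-1.0, -0.001, -0.0]] F [0.7 0.  0.7] w 0.0529
[-13.1  41.1 -30.3 113.   35.1  35.3  16.1]
```

Call:
{"fn": "play_rows", "kwargs": {
  "motion": [0.6, 4, 0.1, 0, 0, 0, 0, 0.6, 7, 0.1, 0, 0, 0, 0, 0.6, 8.7, 0.1, 0, 0, 0, 0, 0.6, 8.7, 0.1, 0, 0, 0, 0, 0.6, 8.7, 0.1, 0, 0, 0, 0]
}}

```text
time: 2.52
eef_pos: [0.458, 0.2299, 0.0679]
tcp_rot: [[-0.001, 0.125, 0.992], [-0.002, 0.992, -0.125], [-1.0, -0.002, -0.001]]
force: [0.2, 0.3, -0.2]
gripper_width: 0.0528
```

Call:
{"fn": "play_rows", "kwargs": {
  "motion": [0, 0, 0, 0, 0, 0, 0, 0, 0, 0, 0, 0, 0, 0, 0, 0, 0, 0, 0, 0, 0, 0, 0, 0, 0, 0, 0, 0, 0, 0, 0, 0, 0, 0, 0],
  "force": 40
}}

```text
time: 2.93
eef_pos: [0.4583, 0.2311, 0.0691]
tcp_rot: [[0.001, 0.122, 0.992], [0.001, 0.992, -0.122], [-1.0, 0.001, 0.001]]
force: [0.4, -0.1, -0.1]
gripper_width: 0.0218
```

Call:
{"fn": "play_rows", "kwargs": {
  "motion": [0, 0, 0, 0, 0, 0, 0, 0, 0, 0, 0, 0, 0, 0, 0, 0, 0, 0, 7, 0, 0, 0, 0, 0, 0, 14, 0, 0, 0, 0, 0, 0, 21, 0, 0]
}}

```text
time: 3.35
eef_pos: [0.458, 0.2296, 0.0687]
tcp_rot: [[0.0, 0.475, 0.88], [-0.002, 0.88, -0.475], [-1.0, -0.002, 0.001]]
force: [-1.2, -3.9, 3.8]
gripper_width: 0.0128
```

Call:
{"fn": "play_rows", "kwargs": {
  "motion": [0, 0, 0, 0, 7, 0, 0, 0, 0, 0, 0, 14, 0, 0, 0, 0, 0, 0, 21, 0, 0, 0, 0, 0, 0, 28, 0, 0, 0, 0, 0, 0, 35, 0, 0]
}}

```text
time: 3.77
eef_pos: [0.4584, 0.23, 0.0688]
tcp_rot: [[0.001, 0.894, 0.448], [-0.001, 0.448, -0.894], [-1.0, 0.0, 0.002]]
force: [0.9, -3.3, 3.5]
gripper_width: 0.0127
```

Call:
{"fn": "play_rows", "kwargs": {
  "motion": [0, 0, 0, 0, 7, 0, 0, 0, 0, 0, 0, 14, 0, 0, 0, 0, 0, 0, 21, 0, 0, 0, 0, 0, 0, 28, 0, 0, 0, 0, 0, 0, 35, 0, 0]
}}

```text
time: 4.18
eef_pos: [0.4589, 0.2301, 0.0688]
tcp_rot: [[0.002, 0.989, -0.146], [-0.001, -0.146, -0.989], [-1.0, 0.002, 0.001]]
force: [1.6, -3.2, 3.0]
gripper_width: 0.0127
```

```bash
python3 - <<'E'
from h import *
s=st(); print(s["joint_pos"].round(1),s["moment"].round(2))
E
```

```text
t 4.18 pos [0.4589 0.2301 0.0688] rot [[0.002, 0.989, -0.146], [-0.001, -0.146, -0.989], [-1.0, 0.002, 0.001]] F [ 1.6 -3.2  3. ] w 0.0127
[-30.4  47.6  -2.3 116.4   6.5  16.1 -46.6] [-0.63 -0.26  0.18]
```

Call:
{"fn": "play_rows", "kwargs": {
  "motion": [0, 0, 0, 0, 7, 0, 0, 0, 0, 0, 0, 14, 0, 0, 0, 0, 0, 0, 21, 0, 0, 0, 0, 0, 0, 28, 0, 0, 0, 0, 0, 0, 35, 0, 0]
}}

```text
time: 4.6
eef_pos: [0.4594, 0.2299, 0.0688]
tcp_rot: [[0.003, 0.727, -0.687], [-0.001, -0.687, -0.727], [-1.0, 0.003, -0.001]]
force: [2.8, -3.7, 2.3]
gripper_width: 0.0127
```

Call:
{"fn": "play_rows", "kwargs": {
  "motion": [0, 0, 0, 0, 7, 0, 0, 0, 0, 0, 0, 14, 0, 0, 0, 0, 0, 0, 21, 0, 0, 0, 0, 0, 0, 28, 0, 0, 0, 0, 0, 0, 35, 0, 0]
}}

```text
time: 5.02
eef_pos: [0.4597, 0.2294, 0.0688]
tcp_rot: [[0.004, 0.201, -0.98], [-0.001, -0.98, -0.201], [-1.0, 0.002, -0.003]]
force: [2.5, -5.3, 1.6]
gripper_width: 0.0129
```

Call:
{"fn": "play_rows", "kwargs": {
  "motion": [0, 0, 0, 0, 7, 0, 0, 0, 0, 0, 0, 9, 0, 0, 0, 0, 0, 0, 9, 0, 0]
}}

```text
time: 5.27
eef_pos: [0.4597, 0.2292, 0.0688]
tcp_rot: [[0.004, 0.049, -0.999], [-0.002, -0.999, -0.049], [-1.0, 0.002, -0.004]]
force: [2.1, -4.7, 2.3]
gripper_width: 0.0126
```

```bash
python3 - <<'E'
from h import *
s=st(); print(s["joint_pos"].round(1),s["moment"].round(2))
f=grab("wrist"); P=proj(f,[.597-.01,.353,.056]); print(P)
E
```

```text
t 5.27 pos [0.4597 0.2292 0.0688] rot [[0.004, 0.049, -0.999], [-0.002, -0.999, -0.049], [-1.0, 0.002, -0.004]] F [ 2.1 -4.7  2.3] w 0.0126
[-38.6  48.5  11.4 116.8 -29.2  17.2 -90.1] [-0.82 -0.33 -0.05]
[[ 70.39014485 -10.45649817]]
```

Call:
{"fn": "play_rows", "kwargs": {
  "motion": [0.5, 0, 0, 0, 0, 0, 0, 0.5, 0, 0, 0, 0, 0, 0, 0.5, 0, 0, 0, 0, 0, 0, 0.5, -3, 0, 0, 0, 0, 0, 0.5, -7, 0, 0, 0, 0, 0]
}}

```text
time: 5.73
eef_pos: [0.4555, 0.2308, 0.1367]
tcp_rot: [[-0.007, 0.053, -0.999], [-0.002, -0.999, -0.053], [-1.0, 0.002, 0.007]]
force: [0.3, 0.8, 0.1]
gripper_width: 0.0433
```

Call:
{"fn": "play_rows", "kwargs": {
  "motion": [0.5, -4, 0, 0, 0, 0, 0, 0.5, -4, 0, 0, 0, 0, 0, 0.5, -4, 0, 0, 0, 0, 0]
}}

```text
time: 5.98
eef_pos: [0.4588, 0.2322, 0.1803]
tcp_rot: [[0.004, 0.054, -0.999], [0.003, -0.999, -0.054], [-1.0, -0.003, -0.004]]
force: [-0.6, -0.1, 0.8]
gripper_width: 0.0443
```

```bash
cat >> h.py <<'E'
def bubble(f):
    ex=np.array([.9956,.094,0]);ey=np.array([-.094,.9956,0])
    L=lambda x,y:np.array([.6025,.2425,.060])+ex*(x)+ey*y
    # rectify patch 60mm x 16mm around the level at 8 px/mm
    src=proj(f,[L(-.04,.125),L(.04,.125),L(.04,.097),L(-.04,.097)]).astype(np.float32)
    H=cv2.getPerspectiveTransform(src,np.float32([[0,0],[640,0],[640,224],[0,224]]))
    p=cv2.warpPerspective(f["img"],H,(640,224)); return p,src
E
python3 - <<'E'
from h import *
f=grab("wrist"); p,s=bubble(f); print(s); cv2.imwrite("pics/b1.png",p[:,:,::-1])
E
```

```text
[[170.81163   84.44419 ]
 [153.24371  -24.29701 ]
 [188.49707  -26.887878]
 [203.25548   82.64283 ]]
```

View pics/b1.png

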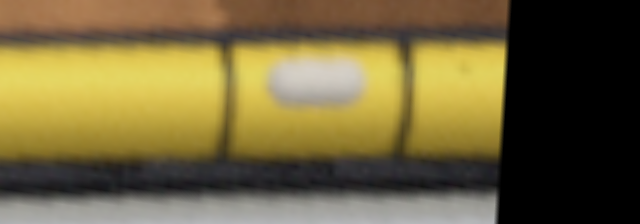

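Call:
{"fn": "play_rows", "kwargs": {
  "motion": [0.5, -3, 2, -1, -7, 0, 0, 0.5, -6, 4, -2, -14, 0, 0, 0.7, -9, 7, -3, -21, 0, 0, 1, -12, 10, -4, -28, 0, 0, 1, -12, 13, -5, -35, 0, 0]
}}

```text
time: 6.45
eef_pos: [0.5166, 0.1041, 0.3013]
tcp_rot: [[0.005, 0.622, -0.783], [0.002, -0.783, -0.622], [-1.0, 0.001, -0.005]]
force: [0.5, -0.4, -0.5]
gripper_width: 0.0619
```

Call:
{"fn": "play_rows", "kwargs": {
  "motion": [1, 0, 0, 0, -7, 0, 0, 1, 0, 0, 0, -14, 0, 0, 1, 0, 0, 0, -21, 0, 0, 1, 0, 0, 0, -28, 0, 0, 1, 0, 0, 0, -35, 0, 0]
}}

```text
time: 6.87
eef_pos: [0.5135, 0.1041, 0.2964]
tcp_rot: [[-0.004, 0.958, -0.286], [-0.0, -0.286, -0.958], [-1.0, -0.004, 0.001]]
force: [0.6, -0.2, -0.5]
gripper_width: 0.0885
```

Call:
{"fn": "play_rows", "kwargs": {
  "motion": [1, 0, 0, 0, -7, 0, 0, 1, 0, 0, 0, -14, 0, 0, 1, 0, 0, 0, -21, 0, 0, 1, 0, 0, 0, -23, 0, 0, 1, 0, 0, 0, -23, 0, 0]
}}

```text
time: 7.28
eef_pos: [0.5135, 0.104, 0.2965]
tcp_rot: [[-0.004, 0.994, 0.106], [0.0, 0.106, -0.994], [-1.0, -0.004, -0.001]]
force: [-1.0, 0.4, 0.2]
gripper_width: 0.0878
```

Call:
{"fn": "play_rows", "kwargs": {
  "motion": [1, 0, -0.2, 4, 6, 0, 0, 1, 0, -0.2, 8, 6, 0, 0, 1, 0, -0.2, 12, 6, 0, 0, 1, 0, -0.2, 16, 6, 0, 0, 1, 0, -0.2, 20, 6, 0, 0]
}}

```text
time: 7.7
eef_pos: [0.5328, -0.0966, 0.2971]
tcp_rot: [[-0.002, 1.0, -0.001], [0.001, -0.001, -1.0], [-1.0, -0.002, -0.001]]
force: [0.9, -0.5, 0.3]
gripper_width: 0.0881
```

Call:
{"fn": "play_rows", "kwargs": {
  "motion": [1, 0, 1.5, 4, 0, 0, 0, 1, 0, 1.5, 8, 0, 0, 0, 1, 0, 1.5, 12, 0, 0, 0, 1, 0, 1.5, 16, 0, 0, 0, 1, 0, 1.5, 17.2, 0, 0, 0]
}}

```text
time: 8.12
eef_pos: [0.5461, -0.2752, 0.2967]
tcp_rot: [[-0.003, 1.0, -0.01], [-0.004, -0.01, -1.0], [-1.0, -0.003, 0.004]]
force: [-1.0, -1.0, 0.3]
gripper_width: 0.088
```

Call:
{"fn": "play_rows", "kwargs": {
  "motion": [1, 0, 0, 0, 0, 0, 0, 1, 0, 0, 0, 0, 0, 0]
}}

```text
time: 8.28
eef_pos: [0.5481, -0.2667, 0.297]
tcp_rot: [[-0.002, 1.0, -0.002], [0.002, -0.002, -1.0], [-1.0, -0.002, -0.002]]
force: [-0.1, 1.0, 0.2]
gripper_width: 0.0883
```

```bash
python3 - <<'E'
from h import *
st(); w=grab("wrist"); save(w,"w2.png",(190,0,320,260),2.4); np.save("w2.npy",w,allow_pickle=True)
E
```

```text
t 8.28 pos [ 0.5481 -0.2667  0.297 ] rot [[-0.002, 1.0, -0.002], [0.002, -0.002, -1.0], [-1.0, -0.002, -0.002]] F [-0.1  1.   0.2] w 0.0883
```

View pics/w2.png

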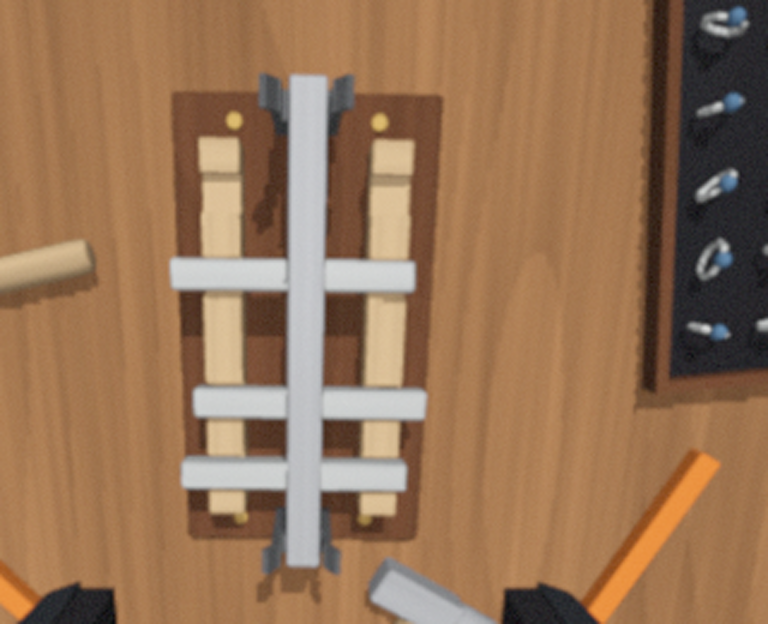

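```bash
python3 - <<'E'
from h import *
w=np.load("w2.npy",allow_pickle=True).item()
c=lambda l:[(190+x/2.4,y/2.4) for x,y in l]
B=onz(w,c([(172,93),(442,97),(415,540),(189,537)]),.01); print("base",B.round(4).tolist(),B.mean(0).round(4))
k=onz(w,c([(309,76),(304,566)]),.071); print("keep",k.round(4).tolist(),k.mean(0).round(4),np.degrees(np.arctan2(*(k[1]-k[0])[:2])))
b=onz(w,c([(172,268),(415,271),(194,398),(426,400),(182,468),(406,470)]),.051); print(b.round(4).tolist()); print((b[::2]+b[1::2]).round(4)/2)
E
```

```text
base [[0.4721, -0.0969, 0.01], [0.6203, -0.0993, 0.01], [0.6162, -0.3601, 0.01], [0.4683, -0.3577, 0.01]] [ 0.5442 -0.2285  0.01  ]
keep [[0.5472, -0.1029, 0.071], [0.5439, -0.3516, 0.071]] [ 0.5456 -0.2272  0.071 ] -179.2425692701486
[[0.4746, -0.1892, 0.051], [0.6032, -0.191, 0.051], [0.4829, -0.2586, 0.051], [0.6122, -0.26, 0.051], [0.4739, -0.2992, 0.051], [0.6026, -0.3006, 0.051]]
[[ 0.5389  -0.1901   0.051  ]
 [ 0.54755 -0.25935  0.051  ]
 [ 0.5383  -0.2999   0.051  ]]
```

Call:
{"fn": "play_rows", "kwargs": {
  "motion": [0.45, 0, -0.2, -3.8, 0.8, 0, 0, 0.45, 4, -0.2, -3.8, 0.8, 0, 0, 0.45, 8, -0.2, -3.8, 0.8, 0, 0, 0.45, 12, -0.2, -3.8, 0.8, 0, 0, 0.45, 16, -0.2, -3.8, 0.8, 0, 0]
}}

```text
time: 8.75
eef_pos: [0.5473, -0.2256, 0.1373]
tcp_rot: [[0.001, 1.0, -0.01], [0.002, -0.01, -1.0], [-1.0, 0.001, -0.002]]
force: [0.2, -0.5, -0.8]
gripper_width: 0.0571
```

Call:
{"fn": "play_rows", "kwargs": {
  "motion": [0.45, 0, 0, 0, 0, 0, 0, 0.45, 0, 0, 0, 0, 0, 0, 0.45, 0, 0, 0, 0, 0, 0]
}}

```text
time: 9.0
eef_pos: [0.5481, -0.2283, 0.1404]
tcp_rot: [[0.003, 1.0, -0.012], [-0.0, -0.012, -1.0], [-1.0, 0.003, 0.0]]
force: [0.4, 0.3, -0.8]
gripper_width: 0.0397
```

Call:
{"fn": "play_rows", "kwargs": {
  "motion": [0.45, 4, -0.2, 0, 0, 0, 0, 0.45, 8, -0.2, 0, 0, 0, 0, 0.45, 9.5, -0.2, 0, 0, 0, 0, 0.45, 9.5, -0.2, 0, 0, 0, 0, 0.45, 9.5, -0.2, 0, 0, 0, 0]
}}

```text
time: 9.42
eef_pos: [0.5463, -0.2295, 0.0456]
tcp_rot: [[0.003, 1.0, -0.014], [-0.001, -0.014, -1.0], [-1.0, 0.003, 0.001]]
force: [0.6, -0.7, 0.4]
gripper_width: 0.0398
```

Call:
{"fn": "play_rows", "kwargs": {
  "motion": [0, 0, 0, 0, 0, 0, 0, 0, 0, 0, 0, 0, 0, 0, 0, 0, 0, 0, 0, 0, 0, 0, 0, 0, 0, 0, 0, 0, 0, 0, 0, 0, 0, 0, 0],
  "force": 50
}}

```text
time: 9.83
eef_pos: [0.5458, -0.2297, 0.0451]
tcp_rot: [[0.003, 1.0, -0.014], [-0.001, -0.014, -1.0], [-1.0, 0.003, 0.001]]
force: [-1.0, -0.3, 7.1]
gripper_width: 0.0172
```

Call:
{"fn": "play_rows", "kwargs": {
  "motion": [0, -1, 0, 0, 0, 0, 0, 0, -3, 0, 0, 0, 0, 0, 0, -5, 0, 0, 0, 0, 0, 0, -7, 0, 0, 0, 0, 0, 0, -9, 0, 0, 0, 0, 0]
}}

```text
time: 10.25
eef_pos: [0.544, -0.2291, 0.1348]
tcp_rot: [[-0.001, 1.0, -0.014], [0.0, -0.014, -1.0], [-1.0, -0.001, -0.0]]
force: [0.5, -0.2, -1.6]
gripper_width: 0.0176
```

```bash
python3 - <<'E'
from h import *
s=st(); print(s["joint_pos"].round(1))
w=grab("scene"); save(w,"s2.png",(190,100,260,200),3)
E
```

```text
t 10.25 pos [ 0.544  -0.2291  0.1348] rot [[-0.001, 1.0, -0.014], [0.0, -0.014, -1.0], [-1.0, -0.001, -0.0]] F [ 0.5 -0.2 -1.6] w 0.0176
[ 18.6  44.7  -0.5 101.4   0.6  33.9  17. ]
```

View pics/s2.png

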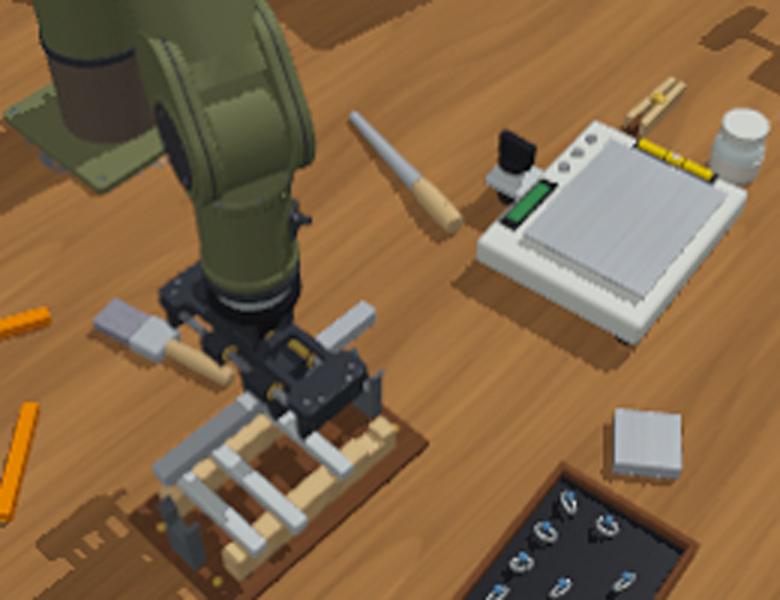

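Call:
{"fn": "play_rows", "kwargs": {
  "motion": [0, -1, 0.3, -3, -6, 0, 0, 0, -1, 0.6, -6.5, -12, 0, 0, 0, -1, 0.9, -10, -18, 0, 0, 0, -1, 1.2, -13.5, -24, 0, 0, 0, -1, 1.5, -17, -30, 0, 0]
}}

```text
time: 10.72
eef_pos: [0.5615, -0.058, 0.1436]
tcp_rot: [[-0.0, 0.871, 0.492], [-0.0, 0.492, -0.871], [-1.0, -0.0, -0.0]]
force: [0.4, -0.4, -1.6]
gripper_width: 0.0175
```

Call:
{"fn": "play_rows", "kwargs": {
  "motion": [0, 0, 0, 0, -6, 0, 0, 0, 0, 0, 0, -12, 0, 0, 0, 0, 0, 0, -18, 0, 0, 0, 0, 0, 0, -24, 0, 0, 0, 0, 0, 0, -30, 0, 0]
}}

```text
time: 11.13
eef_pos: [0.5614, -0.0596, 0.1434]
tcp_rot: [[-0.001, 0.507, 0.862], [-0.0, 0.862, -0.507], [-1.0, -0.001, -0.0]]
force: [0.1, 0.4, -2.3]
gripper_width: 0.0171
```

Call:
{"fn": "play_rows", "kwargs": {
  "motion": [0, 0, 0, 0, -6, 0, 0, 0, 0, 0, 0, -12, 0, 0, 0, 0, 0, 0, -18, 0, 0, 0, 0, 0, 0, -24, 0, 0, 0, 0, 0, 0, -31, 0, 0]
}}

```text
time: 11.55
eef_pos: [0.5614, -0.0598, 0.1434]
tcp_rot: [[-0.001, -0.009, 1.0], [-0.001, 1.0, 0.009], [-1.0, -0.001, -0.001]]
force: [-0.6, 0.5, -3.0]
gripper_width: 0.0175
```

```bash
python3 - <<'E'
from h import *
s=st(); print(s["joint_pos"].round(1))
E
```

```text
t 11.55 pos [ 0.5614 -0.0598  0.1434] rot [[-0.001, -0.009, 1.0], [-0.001, 1.0, 0.009], [-1.0, -0.001, -0.001]] F [-0.6  0.5 -3. ] w 0.0175
[ 15.1  43.9 -23.4 104.8  27.4  36.9  65.7]
```

Call:
{"fn": "play_rows", "kwargs": {
  "motion": [0, 0, 3, 0, 0, 0, 0, 0, 2, 6, 0, 0, 0, 0, 0, 5, 6, 0, 0, 0, 0, 0, 8, 6, 0, 0, 0, 0, 0, 11, 6, 0, 0, 0, 0]
}}

```text
time: 11.97
eef_pos: [0.5617, 0.001, 0.0326]
tcp_rot: [[0.001, -0.005, 1.0], [0.0, 1.0, 0.005], [-1.0, 0.0, 0.001]]
force: [0.8, -0.5, -2.0]
gripper_width: 0.0173
```

Call:
{"fn": "play_rows", "kwargs": {
  "motion": [0, 1.5, 0, 0, 0, 0, 0, 0, 2.6, 0, 0, 0, 0, 0, 0, 2.8, 0, 0, 0, 0, 0, 0, 2.8, 0, 0, 0, 0, 0]
}}

```text
time: 12.3
eef_pos: [0.5616, 0.0005, 0.0053]
tcp_rot: [[-0.0, -0.004, 1.0], [-0.0, 1.0, 0.004], [-1.0, -0.0, -0.0]]
force: [0.6, -0.3, -1.7]
gripper_width: 0.0171
```

```bash
python3 - <<'E'
from h import *
st()
E
```

```text
t 12.3 pos [5.616e-01 5.000e-04 5.300e-03] rot [[-0.0, -0.004, 1.0], [-0.0, 1.0, 0.004], [-1.0, -0.0, -0.0]] F [ 0.6 -0.3 -1.7] w 0.0171
```

Call:
{"fn": "play_rows", "kwargs": {
  "motion": [0.4, 0, 0, 0, 0, 0, 0, 0.4, 0, 0, 0, 0, 0, 0, 0.4, 0, 0, 0, 0, 0, 0, 0.4, -2, 0, 0, 0, 0, 0, 0.4, -6, 0, 0, 0, 0, 0]
}}

```text
time: 12.72
eef_pos: [0.5593, 0.0003, 0.0637]
tcp_rot: [[-0.006, -0.004, 1.0], [-0.001, 1.0, 0.004], [-1.0, -0.001, -0.006]]
force: [0.8, 0.4, -0.6]
gripper_width: 0.0355
```

Call:
{"fn": "play_rows", "kwargs": {
  "motion": [0.28, -4, -4, 0, 0, 0, 0, 0.28, -7, -7, 0, 0, 0, 0, 0.28, -10, -10, 0, 0, 0, 0, 0.28, -13, -13, 0, 0, 0, 0, 0.28, -14, -16, 0, 0, 0, 0]
}}

```text
time: 13.13
eef_pos: [0.5633, -0.1541, 0.2069]
tcp_rot: [[0.005, -0.006, 1.0], [0.0, 1.0, 0.006], [-1.0, 0.0, 0.005]]
force: [-0.1, 0.1, -1.5]
gripper_width: 0.0248
```

Call:
{"fn": "play_rows", "kwargs": {
  "motion": [0.28, -2, -4, 0, 0, 0, 0, 0.28, -4, -7, 0, 0, 0, 0, 0.28, -4, -7, 0, 0, 0, 0, 0.28, -4, -7, 0, 0, 0, 0]
}}

```text
time: 13.47
eef_pos: [0.5626, -0.2274, 0.2445]
tcp_rot: [[0.003, 0.002, 1.0], [-0.002, 1.0, -0.002], [-1.0, -0.002, 0.003]]
force: [0.2, 0.8, -0.0]
gripper_width: 0.0247
```

```bash
python3 - <<'E'
from h import *
st(); w=grab("wrist"); save(w,"w3.png",(100,0,400,260),2); np.save("w3.npy",w,allow_pickle=True)
E
```

```text
t 13.47 pos [ 0.5626 -0.2274  0.2445] rot [[0.003, 0.002, 1.0], [-0.002, 1.0, -0.002], [-1.0, -0.002, 0.003]] F [ 0.2  0.8 -0. ] w 0.0247
```

View pics/w3.png

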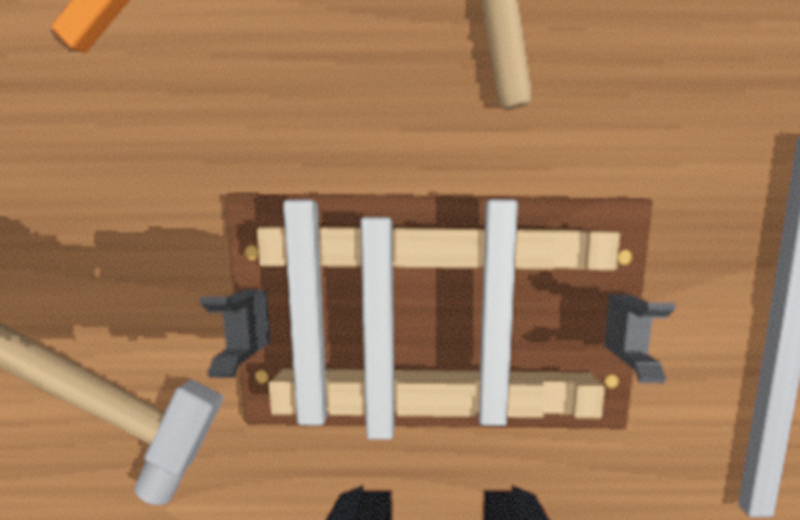

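```bash
cat >> h.py <<'E'
def bars(f,z=.051,th=150,amin=400,box=None):
    # centres, yaw, size of bright neutral elongated blobs on plane z
    i=f["img"].astype(int); m=((i.min(2)>th)&(i.max(2)-i.min(2)<30)).astype(np.uint8)
    if box is not None: q=np.zeros_like(m); x,y,w,h=box; q[y:y+h,x:x+w]=1; m*=q
    for c in cv2.findContours(m,cv2.RETR_EXTERNAL,cv2.CHAIN_APPROX_NONE)[0]:
        if cv2.contourArea(c)<amin: continue
        P=onz(f,c[:,0],z)[:,:2]; (cx,cy),(a,b),t=cv2.minAreaRect((P*1000).astype(np.float32))
        if a<b: a,b,t=b,a,t+90
        print("centre",round(cx,1),round(cy,1),"size",round(a,1),round(b,1),"yaw",round((t+90)%180-90,1),"px",c[:,0].mean(0).round())
E
python3 - <<'E'
from h import *
w=np.load("w3.npy",allow_pickle=True).item()
bars(w,.051,130,300)
bars(w,.018,130,300,(465,0,175,260))
E
```

```text
centre 618.4 -393.1 size 82.6 26.1 yaw -31.9 px [186. 223.]
centre 602.2 138.6 size 220.0 72.3 yaw 18.9 px [621. 207.]
centre 546.8 -261.8 size 128.9 17.3 yaw -0.9 px [289. 163.]
centre 537.7 -192.9 size 129.2 16.7 yaw -0.8 px [348. 156.]
centre 537.4 -302.9 size 129.3 18.3 yaw -0.9 px [252. 156.]
centre 552.0 -19.0 size 228.0 16.9 yaw 0.1 px [497. 162.]
centre 629.3 205.1 size 135.2 29.5 yaw 19.1 px [633. 220.]
centre 594.2 170.8 size 195.7 56.3 yaw 8.8 px [614. 190.]
centre 558.8 1.2 size 250.2 18.5 yaw 0.1 px [497. 162.]
```

Call:
{"fn": "play_rows", "kwargs": {
  "motion": [0.28, 3, 3.4, -2.5, 0.9, 0, 0, 0.28, 6, 3.4, -2.5, 0.9, 0, 0, 0.28, 9, 3.4, -2.5, 0.9, 0, 0, 0.28, 12, 3.4, -2.5, 0.9, 0, 0, 0.28, 14, 3.4, -2.5, 0.9, 0, 0]
}}

```text
time: 13.93
eef_pos: [0.5355, -0.1871, 0.1]
tcp_rot: [[-0.004, 0.008, 1.0], [0.003, 1.0, -0.008], [-1.0, 0.002, -0.004]]
force: [-0.8, 0.2, 0.3]
gripper_width: 0.0247
```

Call:
{"fn": "play_rows", "kwargs": {
  "motion": [0.28, 0, 0, 0, 0, 0, 0, 0.28, 0, 0, 0, 0, 0, 0, 0.28, 0, 0, 0, 0, 0, 0]
}}

```text
time: 14.18
eef_pos: [0.5382, -0.189, 0.1037]
tcp_rot: [[0.001, 0.01, 1.0], [0.001, 1.0, -0.01], [-1.0, 0.001, 0.001]]
force: [-0.1, -0.5, 0.4]
gripper_width: 0.0247
```

Call:
{"fn": "play_rows", "kwargs": {
  "motion": [0.28, 1, -0.4, 0, 0, 0, 0, 0.28, 3, -0.4, 0, 0, 0, 0, 0.28, 5, -0.4, 0, 0, 0, 0, 0.28, 6.6, -0.4, 0, 0, 0, 0, 0.28, 6.6, -0.4, 0, 0, 0, 0]
}}

```text
time: 14.6
eef_pos: [0.5361, -0.1944, 0.0348]
tcp_rot: [[-0.003, 0.012, 1.0], [0.0, 1.0, -0.012], [-1.0, 0.0, -0.003]]
force: [0.6, 0.2, 0.4]
gripper_width: 0.0244
```

Call:
{"fn": "play_rows", "kwargs": {
  "motion": [0, 0, 0, 0, 0, 0, 0, 0, 0, 0, 0, 0, 0, 0, 0, 0, 0, 0, 0, 0, 0, 0, 0, 0, 0, 0, 0, 0],
  "force": 50
}}

```text
time: 14.93
eef_pos: [0.5377, -0.1946, 0.0375]
tcp_rot: [[0.001, 0.012, 1.0], [-0.0, 1.0, -0.012], [-1.0, -0.0, 0.001]]
force: [0.6, 0.1, -3.3]
gripper_width: 0.0155
```

Call:
{"fn": "play_rows", "kwargs": {
  "motion": [0, -1, 0, 0, 0, 0, 0, 0, -3, 0, 0, 0, 0, 0, 0, -6, 0, 0, 0, 0, 0, 0, -9, 0, 0, 0, 0, 0, 0, -11, 0, 0, 0, 0, 0]
}}

```text
time: 15.35
eef_pos: [0.538, -0.1944, 0.1501]
tcp_rot: [[0.003, 0.012, 1.0], [-0.001, 1.0, -0.012], [-1.0, -0.001, 0.003]]
force: [-0.0, 0.3, -2.7]
gripper_width: 0.016
```

Call:
{"fn": "play_rows", "kwargs": {
  "motion": [0, 0, 3, 0, 0, 0, 0, 0, 0, 7, 1, 0, 0, 0, 0, 0, 11, 2, 0, 0, 0, 0, 0, 15, 3, 0, 0, 0, 0, 0, 19, 4, 0, 0, 0]
}}

```text
time: 15.77
eef_pos: [0.5797, -0.0032, 0.1479]
tcp_rot: [[0.001, 0.013, 1.0], [-0.0, 1.0, -0.013], [-1.0, -0.0, 0.001]]
force: [1.8, -0.3, -3.3]
gripper_width: 0.0153
```

Call:
{"fn": "play_rows", "kwargs": {
  "motion": [0, 0, 4, 0, 0, 0, 0, 0, 0, 8, 1, 0, 0, 0, 0, 0, 12, 2, 0, 0, 0, 0, 0, 16, 2.5, 0, 0, 0, 0, 0, 20, 2.5, 0, 0, 0]
}}

```text
time: 16.18
eef_pos: [0.608, 0.1966, 0.1478]
tcp_rot: [[0.002, 0.013, 1.0], [0.0, 1.0, -0.013], [-1.0, 0.001, 0.002]]
force: [1.0, -0.3, -2.6]
gripper_width: 0.0153
```

Call:
{"fn": "play_rows", "kwargs": {
  "motion": [0, 0, 4, 0, -3, 0, 0, 0, 0, 7, 0, -6.1, 0, 0, 0, 0, 8.5, 0, -6.1, 0, 0, 0, 0, 8.5, 0, -6.1, 0, 0, 0, 0, 8.5, 0, -6.1, 0, 0]
}}

```text
time: 16.6
eef_pos: [0.6077, 0.2796, 0.147]
tcp_rot: [[-0.0, -0.094, 0.996], [-0.001, 0.996, 0.094], [-1.0, -0.001, -0.0]]
force: [-1.0, -1.0, -3.4]
gripper_width: 0.0155
```

Call:
{"fn": "play_rows", "kwargs": {
  "motion": [0, 0, 0.8, -0.8, 0, 0, 0, 0, 2, 0.8, -0.8, 0, 0, 0, 0, 4, 0.8, -0.8, 0, 0, 0, 0, 6, 0.8, -0.8, 0, 0, 0, 0, 7, 0.8, -0.8, 0, 0, 0]
}}

```text
time: 17.02
eef_pos: [0.5981, 0.2837, 0.0746]
tcp_rot: [[-0.003, -0.091, 0.996], [-0.004, 0.996, 0.091], [-1.0, -0.004, -0.004]]
force: [0.1, -0.6, -2.9]
gripper_width: 0.0156
```

Call:
{"fn": "play_rows", "kwargs": {
  "motion": [0, 0.4, 0, 0, 0, 0, 0, 0, 0.7, 0, 0, 0, 0, 0, 0, 0.9, 0, 0, 0, 0, 0, 0, 0.9, 0, 0, 0, 0, 0, 0, 0.9, 0, 0, 0, 0, 0]
}}

```text
time: 17.43
eef_pos: [0.5999, 0.2873, 0.0686]
tcp_rot: [[0.001, -0.094, 0.996], [0.001, 0.996, 0.094], [-1.0, 0.001, 0.001]]
force: [0.0, 0.0, -2.7]
gripper_width: 0.0156
```

Call:
{"fn": "play_rows", "kwargs": {
  "motion": [0, 0.1, 0, 0, 0, 0, 0, 0, 0.2, 0, 0, 0, 0, 0, 0, 0.2, 0, 0, 0, 0, 0]
}}

```text
time: 17.68
eef_pos: [0.5998, 0.2874, 0.0666]
tcp_rot: [[0.001, -0.094, 0.996], [0.001, 0.996, 0.094], [-1.0, 0.0, 0.001]]
force: [-0.8, 0.2, 2.4]
gripper_width: 0.0155
```

Call:
{"fn": "play_rows", "kwargs": {
  "motion": [0.28, 0, 0, 0, 0, 0, 0, 0.28, 0, 0, 0, 0, 0, 0, 0.28, 0, 0, 0, 0, 0, 0, 0.28, -2, 0, 0, 0, 0, 0, 0.28, -5, 0, 0, 0, 0, 0]
}}

```text
time: 18.1
eef_pos: [0.5974, 0.2858, 0.1133]
tcp_rot: [[-0.005, -0.095, 0.996], [-0.003, 0.996, 0.095], [-1.0, -0.003, -0.006]]
force: [0.2, 0.6, 0.3]
gripper_width: 0.0247
```

Call:
{"fn": "play_rows", "kwargs": {
  "motion": [0.28, -4, -4, 0, 0, 0, 0, 0.28, -8, -8, 0, 0, 0, 0, 0.28, -10, -12, 0, 0, 0, 0, 0.28, -10, -16, 0, 0, 0, 0, 0.28, -10, -19, 0, 0, 0, 0]
}}

```text
time: 18.52
eef_pos: [0.617, 0.1126, 0.2166]
tcp_rot: [[0.005, -0.096, 0.995], [0.002, 0.995, 0.096], [-1.0, 0.001, 0.005]]
force: [1.0, 0.4, 0.1]
gripper_width: 0.0248
```

```bash
python3 - <<'E'
from h import *
st(); 
for v in("wrist","side"):
    w=grab(v); print(v); bars(w,.08,130,300); np.save(v+"4.npy",w,allow_pickle=True)
E
```

```text
t 18.52 pos [0.617  0.1126 0.2166] rot [[0.005, -0.096, 0.995], [0.002, 0.995, 0.096], [-1.0, 0.001, 0.005]] F [1.  0.4 0.1] w 0.0248
wrist
centre 623.2 436.9 size 52.6 41.4 yaw 24.9 px [623. 225.]
centre 608.6 395.9 size 50.5 40.5 yaw -20.0 px [591. 211.]
centre 560.5 227.3 size 230.1 225.1 yaw 5.6 px [440. 144.]
centre 556.9 20.3 size 199.1 15.1 yaw 0.1 px [225. 115.]
side
centre 638.2 -741.5 size 110.0 69.2 yaw -0.1 px [499. 373.]
centre -440.6 64.6 size 720.5 180.3 yaw 90.0 px [ 39. 314.]
centre 996.1 -288.8 size 301.8 110.8 yaw 51.2 px [490. 217.]
centre 1059.9 -595.7 size 841.1 306.3 yaw 86.9 px [577. 283.]
centre -427.7 785.8 size 155.0 119.2 yaw -1.3 px [ 18. 162.]
centre 544.6 202.1 size 261.2 259.6 yaw 5.7 px [305. 169.]
centre -332.6 1220.5 size 451.2 187.3 yaw -81.4 px [ 33. 104.]
centre 1093.0 320.1 size 484.0 367.0 yaw 89.9 px [411. 112.]
centre 2081.8 87.6 size 563.9 278.1 yaw 27.3 px [592.  85.]
centre 1207.9 783.5 size 206.4 124.8 yaw -1.2 px [372.  55.]
centre 1717.5 454.6 size 807.0 303.9 yaw 47.8 px [489.  60.]
```

Call:
{"fn": "play_rows", "kwargs": {
  "motion": [0.28, 0, -4, 0, 0, 0, 0, 0.28, 0, -8, -2, 0, 0, 0, 0.28, -1, -12, -4, 0, 0, 0, 0.28, -1, -16, -5, 0, 0, 0, 0.28, -1, -19, -6, 0, 0, 0]
}}

```text
time: 19.03
eef_pos: [0.5735, -0.0842, 0.2243]
tcp_rot: [[0.001, -0.094, 0.996], [-0.001, 0.996, 0.094], [-1.0, -0.001, 0.001]]
force: [1.2, -0.6, 0.9]
gripper_width: 0.0249
```

Call:
{"fn": "play_rows", "kwargs": {
  "motion": [0.28, 0, -4, -1, 3, 0, 0, 0.28, 0, -8, -2, 6.3, 0, 0, 0.28, 0, -12, -2.6, 6.3, 0, 0, 0.28, 0, -14.3, -2.6, 6.3, 0, 0, 0.28, 0, -14.3, -2.6, 6.3, 0, 0]
}}

```text
time: 19.45
eef_pos: [0.5602, -0.2353, 0.2231]
tcp_rot: [[-0.001, 0.027, 1.0], [-0.005, 1.0, -0.027], [-1.0, -0.005, -0.001]]
force: [0.1, -1.0, 0.3]
gripper_width: 0.025
```

Call:
{"fn": "play_rows", "kwargs": {
  "motion": [0.28, 0, 0, 0, 0, 0, 0, 0.28, 0, 0, 0, 0, 0, 0]
}}

```text
time: 19.62
eef_pos: [0.5618, -0.2252, 0.2238]
tcp_rot: [[0.0, 0.014, 1.0], [0.002, 1.0, -0.014], [-1.0, 0.002, 0.0]]
force: [0.6, -0.5, -1.0]
gripper_width: 0.0249
```

```bash
python3 - <<'E'
from h import *
st(); w=grab("wrist"); bars(w,.051,130,300)
E
```

```text
t 19.62 pos [ 0.5618 -0.2252  0.2238] rot [[0.0, 0.014, 1.0], [0.002, 1.0, -0.014], [-1.0, 0.002, 0.0]] F [ 0.6 -0.5 -1. ] w 0.0249
centre 618.1 -391.7 size 82.2 25.9 yaw -30.7 px [178. 232.]
centre 602.1 129.0 size 216.2 53.8 yaw 18.1 px [626. 211.]
centre 546.4 -261.8 size 129.7 17.4 yaw -0.9 px [284. 168.]
centre 535.9 -303.8 size 129.7 18.8 yaw -0.9 px [245. 159.]
centre 551.7 -20.1 size 225.8 16.8 yaw 0.1 px [504. 163.]
```

Call:
{"fn": "play_rows", "kwargs": {
  "motion": [0.28, 2, -3.8, -1.5, 0, 0, 0, 0.28, 5, -3.8, -1.5, 0, 0, 0, 0.28, 8, -3.8, -1.5, 0, 0, 0, 0.28, 11, -3.8, -1.5, 0, 0, 0, 0.28, 12, -3.8, -1.5, 0, 0, 0]
}}

```text
time: 20.08
eef_pos: [0.544, -0.2618, 0.1002]
tcp_rot: [[-0.006, 0.013, 1.0], [0.003, 1.0, -0.013], [-1.0, 0.003, -0.006]]
force: [-0.5, 0.3, -0.6]
gripper_width: 0.0249
```

Call:
{"fn": "play_rows", "kwargs": {
  "motion": [0.28, 0, 0, 0, 0, 0, 0, 0.28, 0, 0, 0, 0, 0, 0, 0.28, 0, 0, 0, 0, 0, 0]
}}

```text
time: 20.33
eef_pos: [0.5477, -0.264, 0.1057]
tcp_rot: [[0.003, 0.014, 1.0], [-0.001, 1.0, -0.014], [-1.0, -0.001, 0.003]]
force: [-0.1, -0.3, 0.2]
gripper_width: 0.0249
```

Call:
{"fn": "play_rows", "kwargs": {
  "motion": [0.28, 1, 0.1, -0.1, 0, 0, 0, 0.28, 3, 0.1, -0.1, 0, 0, 0, 0.28, 5, 0.1, -0.1, 0, 0, 0, 0.28, 6.8, 0.1, -0.1, 0, 0, 0, 0.28, 6.8, 0.1, -0.1, 0, 0, 0]
}}

```text
time: 20.75
eef_pos: [0.5434, -0.2629, 0.0335]
tcp_rot: [[-0.004, 0.015, 1.0], [0.001, 1.0, -0.015], [-1.0, 0.001, -0.004]]
force: [-1.0, 0.7, 0.2]
gripper_width: 0.0246
```

Call:
{"fn": "play_rows", "kwargs": {
  "motion": [0, 0, 0, 0, 0, 0, 0, 0, 0, 0, 0, 0, 0, 0, 0, 0, 0, 0, 0, 0, 0, 0, 0, 0, 0, 0, 0, 0],
  "force": 50
}}

```text
time: 21.08
eef_pos: [0.5455, -0.2638, 0.0368]
tcp_rot: [[0.002, 0.016, 1.0], [-0.0, 1.0, -0.016], [-1.0, -0.0, 0.002]]
force: [0.6, -0.3, -2.9]
gripper_width: 0.0157
```

Call:
{"fn": "play_rows", "kwargs": {
  "motion": [0, -1, 0, 0, 0, 0, 0, 0, -3, 0, 0, 0, 0, 0, 0, -6, 0, 0, 0, 0, 0, 0, -9, 0, 0, 0, 0, 0, 0, -11, 0, 0, 0, 0, 0]
}}

```text
time: 21.5
eef_pos: [0.5459, -0.2638, 0.1494]
tcp_rot: [[0.003, 0.016, 1.0], [-0.001, 1.0, -0.016], [-1.0, -0.001, 0.003]]
force: [0.8, -0.4, -2.8]
gripper_width: 0.0156
```

Call:
{"fn": "play_rows", "kwargs": {
  "motion": [0, 0, 3, 0, 0, 0, 0, 0, 0, 7, 1, 0, 0, 0, 0, 0, 11, 2, 0, 0, 0, 0, 0, 15, 3, 0, 0, 0, 0, 0, 19, 4, 0, 0, 0]
}}

```text
time: 21.92
eef_pos: [0.5882, -0.0726, 0.1471]
tcp_rot: [[0.001, 0.016, 1.0], [-0.0, 1.0, -0.016], [-1.0, -0.0, 0.001]]
force: [0.9, 0.0, -2.4]
gripper_width: 0.0152
```

Call:
{"fn": "play_rows", "kwargs": {
  "motion": [0, 0, 4, 0, 0, 0, 0, 0, 0, 8, 1, 0, 0, 0, 0, 0, 12, 2, 0, 0, 0, 0, 0, 16, 2.5, 0, 0, 0, 0, 0, 20, 2.5, 0, 0, 0]
}}

```text
time: 22.33
eef_pos: [0.6172, 0.1273, 0.147]
tcp_rot: [[0.002, 0.016, 1.0], [0.001, 1.0, -0.016], [-1.0, 0.001, 0.002]]
force: [1.4, 0.3, -3.2]
gripper_width: 0.0156
```

Call:
{"fn": "play_rows", "kwargs": {
  "motion": [0, 0, 4, 0, -3, 0, 0, 0, 0, 8, 0, -6.4, 0, 0, 0, 0, 11, 0, -6.4, 0, 0, 0, 0, 11, 0, -6.4, 0, 0, 0, 0, 11, 0, -6.4, 0, 0]
}}

```text
time: 22.75
eef_pos: [0.6168, 0.2388, 0.1468]
tcp_rot: [[0.0, -0.101, 0.995], [0.002, 0.995, 0.101], [-1.0, 0.002, 0.0]]
force: [1.3, -0.9, -2.7]
gripper_width: 0.0157
```

Call:
{"fn": "play_rows", "kwargs": {
  "motion": [0, 0, 0.5, -1.4, 0.4, 0, 0, 0, 2, 0.5, -1.4, 0.4, 0, 0, 0, 4, 0.5, -1.4, 0.4, 0, 0, 0, 6, 0.5, -1.4, 0.4, 0, 0, 0, 7, 0.5, -1.4, 0.4, 0, 0]
}}

```text
time: 23.17
eef_pos: [0.6027, 0.2356, 0.0741]
tcp_rot: [[-0.003, -0.087, 0.996], [-0.004, 0.996, 0.087], [-1.0, -0.003, -0.003]]
force: [1.1, -1.1, -2.4]
gripper_width: 0.0156
```

Call:
{"fn": "play_rows", "kwargs": {
  "motion": [0, 0.4, 0, 0, 0, 0, 0, 0, 0.7, 0, 0, 0, 0, 0, 0, 0.9, 0, 0, 0, 0, 0, 0, 1, 0, 0, 0, 0, 0, 0, 1, 0, 0, 0, 0, 0]
}}

```text
time: 23.58
eef_pos: [0.6039, 0.2391, 0.0666]
tcp_rot: [[0.001, -0.089, 0.996], [0.001, 0.996, 0.089], [-1.0, 0.0, 0.001]]
force: [-0.1, 0.4, -2.7]
gripper_width: 0.0157
```

Call:
{"fn": "play_rows", "kwargs": {
  "motion": [0, 0, 0.3, 0, 0, 0, 0, 0, 0.05, 0.3, 0, 0, 0, 0, 0, 0.1, 0.3, 0, 0, 0, 0, 0, 0.1, 0.3, 0, 0, 0, 0]
}}

```text
time: 23.92
eef_pos: [0.6034, 0.243, 0.0657]
tcp_rot: [[0.001, -0.089, 0.996], [0.001, 0.996, 0.089], [-1.0, 0.001, 0.001]]
force: [-1.4, 0.3, 2.9]
gripper_width: 0.0153
```

Call:
{"fn": "play_rows", "kwargs": {
  "motion": [0.28, 0, 0, 0, 0, 0, 0, 0.28, 0, 0, 0, 0, 0, 0, 0.28, 0, 0, 0, 0, 0, 0, 0.28, -2, 0, 0, 0, 0, 0, 0.28, -5, 0, 0, 0, 0, 0]
}}

```text
time: 24.33
eef_pos: [0.6012, 0.2404, 0.1124]
tcp_rot: [[-0.006, -0.089, 0.996], [-0.003, 0.996, 0.089], [-1.0, -0.003, -0.006]]
force: [-0.4, -0.3, 1.3]
gripper_width: 0.0245
```

Call:
{"fn": "play_rows", "kwargs": {
  "motion": [0.28, -4, -4, 0, 0, 0, 0, 0.28, -8, -8, 0, 0, 0, 0, 0.28, -10, -12, 0, 0, 0, 0, 0.28, -10, -16, 0, 0, 0, 0, 0.28, -10, -19, 0, 0, 0, 0]
}}

```text
time: 24.75
eef_pos: [0.6199, 0.0668, 0.2156]
tcp_rot: [[0.005, -0.09, 0.996], [0.001, 0.996, 0.09], [-1.0, 0.001, 0.005]]
force: [0.9, -0.6, -0.2]
gripper_width: 0.0245
```

Call:
{"fn": "play_rows", "kwargs": {
  "motion": [0.28, 0, -4, -1, 0, 0, 0, 0.28, 0, -8, -3, 0, 0, 0, 0.28, 0, -12, -5, 0, 0, 0, 0.28, 0, -16, -6, 0, 0, 0, 0.28, 0, -19, -7, 0, 0, 0]
}}

```text
time: 25.17
eef_pos: [0.5647, -0.1311, 0.213]
tcp_rot: [[-0.0, -0.088, 0.996], [-0.001, 0.996, 0.088], [-1.0, -0.001, -0.0]]
force: [-0.5, -0.9, -0.7]
gripper_width: 0.0247
```

Call:
{"fn": "play_rows", "kwargs": {
  "motion": [0.28, 0, -4, -1, 3, 0, 0, 0.28, 0, -8, -1.5, 6, 0, 0, 0.28, 0, -10, -1.5, 6, 0, 0, 0.28, 0, -10, -1.5, 6, 0, 0, 0.28, 0, -10, -1.5, 6, 0, 0]
}}

```text
time: 25.58
eef_pos: [0.5594, -0.2304, 0.2127]
tcp_rot: [[-0.0, 0.019, 1.0], [-0.0, 1.0, -0.019], [-1.0, -0.0, -0.0]]
force: [-0.7, 1.0, -0.2]
gripper_width: 0.0244
```

```bash
python3 - <<'E'
from h import *
st(); w=grab("wrist"); bars(w,.051,130,300)
E
```

```text
t 25.58 pos [ 0.5594 -0.2304  0.2127] rot [[-0.0, 0.019, 1.0], [-0.0, 1.0, -0.019], [-1.0, -0.0, -0.0]] F [-0.7  1.  -0.2] w 0.0244
centre 777.7 22.8 size 54.9 28.1 yaw 87.6 px [514. 341.]
centre 615.0 -390.7 size 87.3 25.9 yaw -31.9 px [181. 236.]
centre 602.0 120.2 size 213.7 36.3 yaw 17.9 px [631. 204.]
centre 535.5 -303.9 size 128.5 18.7 yaw -0.9 px [247. 163.]
centre 551.1 -21.2 size 224.7 16.7 yaw 0.1 px [514. 165.]
```

Call:
{"fn": "play_rows", "kwargs": {
  "motion": [0.28, 0, -4, -2.4, 0, 0, 0, 0.28, 3, -7.4, -2.4, 0, 0, 0, 0.28, 6, -7.4, -2.4, 0, 0, 0, 0.28, 9, -7.4, -2.4, 0, 0, 0, 0.28, 10, -7.4, -2.4, 0, 0, 0]
}}

```text
time: 26.05
eef_pos: [0.5325, -0.3, 0.1091]
tcp_rot: [[-0.006, 0.014, 1.0], [0.004, 1.0, -0.014], [-1.0, 0.004, -0.006]]
force: [-1.0, 0.5, -0.7]
gripper_width: 0.0245
```

Call:
{"fn": "play_rows", "kwargs": {
  "motion": [0.28, 0, 0, 0, 0, 0, 0, 0.28, 0, 0, 0, 0, 0, 0, 0.28, 0, 0, 0, 0, 0, 0]
}}

```text
time: 26.3
eef_pos: [0.5366, -0.3013, 0.1149]
tcp_rot: [[0.003, 0.013, 1.0], [-0.0, 1.0, -0.013], [-1.0, -0.0, 0.003]]
force: [0.1, 0.8, 0.8]
gripper_width: 0.0246
```

Down 7.7 cm, y −0.35 cm.

Call:
{"fn": "play_rows", "kwargs": {
  "motion": [0.28, 2, -0.35, 0, 0, 0, 0, 0.28, 4, -0.35, 0, 0, 0, 0, 0.28, 6, -0.35, 0, 0, 0, 0, 0.28, 7.6, -0.35, 0, 0, 0, 0, 0.28, 7.6, -0.35, 0, 0, 0, 0]
}}

```text
time: 26.72
eef_pos: [0.5344, -0.305, 0.0361]
tcp_rot: [[-0.001, 0.015, 1.0], [0.001, 1.0, -0.015], [-1.0, 0.001, -0.001]]
force: [-0.5, 1.0, 0.1]
gripper_width: 0.0247
```

Call:
{"fn": "play_rows", "kwargs": {
  "motion": [0, 0, 0, 0, 0, 0, 0, 0, 0, 0, 0, 0, 0, 0, 0, 0, 0, 0, 0, 0, 0, 0, 0, 0, 0, 0, 0, 0],
  "force": 50
}}

```text
time: 27.05
eef_pos: [0.536, -0.3056, 0.0387]
tcp_rot: [[0.003, 0.015, 1.0], [-0.0, 1.0, -0.015], [-1.0, -0.0, 0.003]]
force: [0.5, 2.4, 5.0]
gripper_width: 0.0155
```

Call:
{"fn": "play_rows", "kwargs": {
  "motion": [0, -1, 0, 0, 0, 0, 0, 0, -3, 0, 0, 0, 0, 0, 0, -6, 0, 0, 0, 0, 0, 0, -9, 0, 0, 0, 0, 0, 0, -11, 0, 0, 0, 0, 0]
}}

```text
time: 27.47
eef_pos: [0.535, -0.3067, 0.1501]
tcp_rot: [[0.002, 0.016, 1.0], [-0.001, 1.0, -0.016], [-1.0, -0.001, 0.002]]
force: [1.3, -0.6, -2.9]
gripper_width: 0.0155
```

Call:
{"fn": "play_rows", "kwargs": {
  "motion": [0, 0, 3, 0, 0, 0, 0, 0, 0, 7, 1, 0, 0, 0, 0, 0, 11, 2, 0, 0, 0, 0, 0, 15, 3, 0, 0, 0, 0, 0, 19, 4, 0, 0, 0]
}}

```text
time: 27.88
eef_pos: [0.5774, -0.1156, 0.1477]
tcp_rot: [[0.0, 0.017, 1.0], [-0.001, 1.0, -0.017], [-1.0, -0.001, 0.0]]
force: [0.4, 0.1, -4.0]
gripper_width: 0.0151
```

Call:
{"fn": "play_rows", "kwargs": {
  "motion": [0, 0, 4, 0, 0, 0, 0, 0, 0, 8, 1, 0, 0, 0, 0, 0, 12, 2, 0, 0, 0, 0, 0, 16, 2.4, 0, 0, 0, 0, 0, 20, 2.4, 0, 0, 0]
}}

```text
time: 28.3
eef_pos: [0.6056, 0.0843, 0.1477]
tcp_rot: [[0.002, 0.017, 1.0], [-0.0, 1.0, -0.017], [-1.0, -0.0, 0.002]]
force: [-0.2, -0.3, -4.0]
gripper_width: 0.0154
```

Call:
{"fn": "play_rows", "kwargs": {
  "motion": [0, 0, 4, 0, -3, 0, 0, 0, 0, 8, 0, -6.3, 0, 0, 0, 0, 11.2, 0, -6.3, 0, 0, 0, 0, 11.2, 0, -6.3, 0, 0, 0, 0, 11.2, 0, -6.3, 0, 0]
}}

```text
time: 28.72
eef_pos: [0.6056, 0.1982, 0.1476]
tcp_rot: [[-0.0, -0.099, 0.995], [0.002, 0.995, 0.099], [-1.0, 0.002, 0.0]]
force: [0.0, -1.5, -4.1]
gripper_width: 0.0154
```

Call:
{"fn": "play_rows", "kwargs": {
  "motion": [0, 0, 0, 0, 0, 0, 0, 0, 0, 0, 0, 0, 0, 0]
}}

```text
time: 28.88
eef_pos: [0.6068, 0.1923, 0.147]
tcp_rot: [[-0.0, -0.092, 0.996], [-0.002, 0.996, 0.092], [-1.0, -0.002, -0.0]]
force: [-0.1, 0.1, -3.7]
gripper_width: 0.0152
```

Call:
{"fn": "play_rows", "kwargs": {
  "motion": [0, 0, 0.45, 0, 0, 0, 0, 0, 2, 0.45, 0, 0, 0, 0, 0, 4, 0.45, 0, 0, 0, 0, 0, 6, 0.45, 0, 0, 0, 0, 0, 7, 0.45, 0, 0, 0, 0]
}}

```text
time: 29.3
eef_pos: [0.605, 0.1977, 0.0748]
tcp_rot: [[-0.003, -0.093, 0.996], [-0.002, 0.996, 0.093], [-1.0, -0.002, -0.003]]
force: [-0.0, 0.5, -4.0]
gripper_width: 0.0155
```

Call:
{"fn": "play_rows", "kwargs": {
  "motion": [0, 0.4, 0, 0, 0, 0, 0, 0, 0.6, 0, 0, 0, 0, 0, 0, 0.7, 0, 0, 0, 0, 0, 0, 0.8, 0, 0, 0, 0, 0, 0, 0.8, 0, 0, 0, 0, 0]
}}

```text
time: 29.72
eef_pos: [0.6067, 0.1997, 0.0698]
tcp_rot: [[0.002, -0.094, 0.996], [0.001, 0.996, 0.094], [-1.0, 0.001, 0.002]]
force: [0.8, -0.5, -3.1]
gripper_width: 0.0158
```

Call:
{"fn": "play_rows", "kwargs": {
  "motion": [0, 0.1, -0.2, 0, 0, 0, 0, 0, 0.2, -0.2, 0, 0, 0, 0, 0, 0.25, -0.2, 0, 0, 0, 0, 0, 0.25, -0.2, 0, 0, 0, 0]
}}

```text
time: 30.05
eef_pos: [0.6068, 0.1971, 0.0678]
tcp_rot: [[0.001, -0.094, 0.996], [-0.001, 0.996, 0.094], [-1.0, -0.001, 0.001]]
force: [-1.7, -0.4, 4.4]
gripper_width: 0.0154
```

Call:
{"fn": "play_rows", "kwargs": {
  "motion": [0.28, 0, 0, 0, 0, 0, 0, 0.28, 0, 0, 0, 0, 0, 0, 0.28, 0, 0, 0, 0, 0, 0, 0.28, -2, 0, 0, 0, 0, 0, 0.28, -5, 0, 0, 0, 0, 0]
}}

```text
time: 30.47
eef_pos: [0.6042, 0.1966, 0.1142]
tcp_rot: [[-0.006, -0.095, 0.995], [-0.002, 0.996, 0.095], [-1.0, -0.002, -0.006]]
force: [0.1, -1.0, 0.3]
gripper_width: 0.0246
```

Call:
{"fn": "play_rows", "kwargs": {
  "motion": [0.28, -4, 0, -1, 0, 0, 0, 0.28, -8, 0, -2, 0, 0, 0, 0.28, -12, 0, -3, 0, 0, 0, 0.28, -14, 0, -4, 0, 0, 0, 0.28, -14, 0, -4, 0, 0, 0]
}}

```text
time: 30.88
eef_pos: [0.5673, 0.1956, 0.262]
tcp_rot: [[0.008, -0.095, 0.995], [0.004, 0.995, 0.095], [-1.0, 0.003, 0.008]]
force: [0.2, 0.9, 0.1]
gripper_width: 0.0245
```

Call:
{"fn": "play_rows", "kwargs": {
  "motion": [0.28, 0, 0, 0, 0, 0, 0, 0.28, 0, 0, 0, 0, 0, 0]
}}

```text
time: 31.05
eef_pos: [0.5663, 0.1931, 0.2554]
tcp_rot: [[-0.001, -0.094, 0.996], [-0.001, 0.996, 0.094], [-1.0, -0.001, -0.001]]
force: [0.4, -0.7, -0.8]
gripper_width: 0.025
```

```bash
python3 - <<'E'
from h import *
st(); w=grab("wrist"); save(w,"w5.png",(100,0,500,300),1.6); np.save("w5.npy",w,allow_pickle=True)
E
```

```text
t 31.05 pos [0.5663 0.1931 0.2554] rot [[-0.001, -0.094, 0.996], [-0.001, 0.996, 0.094], [-1.0, -0.001, -0.001]] F [ 0.4 -0.7 -0.8] w 0.025
```

View pics/w5.png

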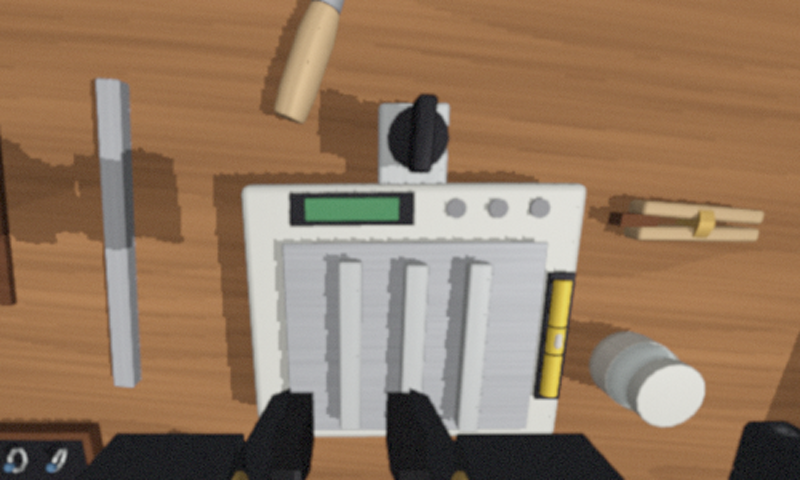

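```bash
python3 - <<'E'
from h import *
w=np.load("w5.npy",allow_pickle=True).item()
c=lambda l:[(100+x/1.6,y/1.6) for x,y in l]
k=onz(w,c([(109,80),(124,386)]),.018); print(k.round(4),k.mean(0).round(4))
E
```

```text
[[0.4348 0.0029 0.018 ]
 [0.6829 0.0025 0.018 ]] [0.5588 0.0027 0.018 ]
```

Call:
{"fn": "play_rows", "kwargs": {
  "motion": [0.45, 4, -4, 0, 0, 0, 0, 0.45, 4, -8, 0, 3, 0, 0, 0.45, 4, -12, 0, 6, 0, 0, 0.45, 4, -16, 0, 6, 0, 0, 0.45, 4, -19, 0, 6, 0, 0]
}}

```text
time: 31.52
eef_pos: [0.5834, 0.0011, 0.2139]
tcp_rot: [[-0.004, 0.012, 1.0], [-0.002, 1.0, -0.012], [-1.0, -0.002, -0.004]]
force: [0.9, -0.4, -0.1]
gripper_width: 0.0399
```

Call:
{"fn": "play_rows", "kwargs": {
  "motion": [0.45, 0, 0, 0, 0, 0, 0, 0.45, 0, 0, 0, 0, 0, 0]
}}

```text
time: 31.68
eef_pos: [0.5839, 0.0008, 0.2143]
tcp_rot: [[-0.003, 0.017, 1.0], [-0.002, 1.0, -0.017], [-1.0, -0.002, -0.003]]
force: [1.1, 0.5, -0.2]
gripper_width: 0.0395
```

```bash
python3 - <<'E'
from h import *
st(); w=grab("wrist"); np.save("w6.npy",w,allow_pickle=True); bars(w,.018,125,300)
E
```

```text
t 31.68 pos [0.5839 0.0008 0.2143] rot [[-0.003, 0.017, 1.0], [-0.002, 1.0, -0.017], [-1.0, -0.002, -0.003]] F [ 1.1  0.5 -0.2] w 0.0395
centre 634.2 -401.5 size 87.3 16.6 yaw -19.8 px [  4. 222.]
centre 558.4 1.3 size 249.5 18.2 yaw 0.1 px [318. 148.]
centre 569.8 262.1 size 286.0 276.2 yaw 6.9 px [532. 159.]
```

Call:
{"fn": "play_rows", "kwargs": {
  "motion": [0.45, 4, 0.1, -2.5, -1.1, 0, 0, 0.45, 8, 0.1, -2.5, -1.1, 0, 0, 0.45, 12, 0.1, -2.5, -1.1, 0, 0, 0.45, 15, 0.1, -2.5, -1.1, 0, 0, 0.45, 17, 0.1, -2.5, -1.1, 0, 0]
}}

```text
time: 32.15
eef_pos: [0.5569, 0.0085, 0.0426]
tcp_rot: [[-0.005, -0.013, 1.0], [0.001, 1.0, 0.013], [-1.0, 0.001, -0.005]]
force: [-0.3, 0.1, 0.5]
gripper_width: 0.0393
```

Call:
{"fn": "play_rows", "kwargs": {
  "motion": [0.45, 0, 0, 0, 0, 0, 0, 0.45, 0, 0, 0, 0, 0, 0, 0.45, 0, 0, 0, 0, 0, 0]
}}

```text
time: 32.4
eef_pos: [0.5601, 0.0073, 0.0473]
tcp_rot: [[0.001, -0.01, 1.0], [0.001, 1.0, 0.01], [-1.0, 0.001, 0.001]]
force: [-0.9, 0.6, -0.1]
gripper_width: 0.0401
```

Call:
{"fn": "play_rows", "kwargs": {
  "motion": [0.45, 0, -0.6, -0.15, 0.7, 0, 0, 0.45, 2, -0.6, -0.15, 0.7, 0, 0, 0.45, 3.5, -0.6, -0.15, 0.7, 0, 0, 0.45, 4.2, -0.6, -0.15, 0.7, 0, 0, 0.45, 4.2, -0.6, -0.15, 0.7, 0, 0]
}}

```text
time: 32.82
eef_pos: [0.5577, -0.0006, 0.0043]
tcp_rot: [[-0.0, 0.004, 1.0], [-0.0, 1.0, -0.004], [-1.0, -0.0, -0.0]]
force: [-1.0, -0.0, 0.1]
gripper_width: 0.0397
```

Call:
{"fn": "play_rows", "kwargs": {
  "motion": [0, 0, 0, 0, 0, 0, 0, 0, 0, 0, 0, 0, 0, 0, 0, 0, 0, 0, 0, 0, 0, 0, 0, 0, 0, 0, 0, 0, 0, 0, 0, 0, 0, 0, 0],
  "force": 55
}}

```text
time: 33.23
eef_pos: [0.5586, 0.0, 0.0054]
tcp_rot: [[0.002, 0.003, 1.0], [0.0, 1.0, -0.003], [-1.0, 0.0, 0.002]]
force: [-0.3, -0.8, 6.4]
gripper_width: 0.0173
```

Call:
{"fn": "play_rows", "kwargs": {
  "motion": [0, -1, 0, 0, 0, 0, 0, 0, -4, 0, 0, 0, 0, 0, 0, -8, 0, 0, 0, 0, 0, 0, -12, 0, 0, 0, 0, 0, 0, -15, 0, 0, 0, 0, 0]
}}

```text
time: 33.65
eef_pos: [0.5579, -0.0003, 0.1576]
tcp_rot: [[0.001, 0.004, 1.0], [-0.0, 1.0, -0.004], [-1.0, -0.0, 0.001]]
force: [0.9, 0.1, -2.6]
gripper_width: 0.0173
```

Call:
{"fn": "play_rows", "kwargs": {
  "motion": [0, 0, 0, 0, 7, 0, 0, 0, 0, 0, 0, 14, 0, 0, 0, 0, 0, 0, 21, 0, 0, 0, 0, 0, 0, 28, 0, 0, 0, 0, 0, 0, 35, 0, 0]
}}

```text
time: 34.07
eef_pos: [0.5572, -0.0005, 0.1549]
tcp_rot: [[-0.001, 0.582, 0.813], [-0.0, 0.813, -0.582], [-1.0, -0.0, -0.001]]
force: [0.5, -0.3, -0.9]
gripper_width: 0.0172
```

Call:
{"fn": "play_rows", "kwargs": {
  "motion": [0, 0, 0, 0, 7, 0, 0, 0, 0, 0, 0, 14, 0, 0, 0, 0, 0, 0, 21, 0, 0, 0, 0, 0, 0, 28, 0, 0, 0, 0, 0, 0, 35, 0, 0]
}}

```text
time: 34.48
eef_pos: [0.5572, -0.0002, 0.1547]
tcp_rot: [[-0.001, 0.943, 0.333], [0.0, 0.333, -0.943], [-1.0, -0.001, -0.001]]
force: [-0.5, 0.2, -2.1]
gripper_width: 0.0176
```

Call:
{"fn": "play_rows", "kwargs": {
  "motion": [0, 0, 0, 0, 7, 0, 0, 0, 0, 0, 0, 14, 0, 0, 0, 0, 0, 0, 21, 0, 0, 0, 0, 0, 0, 21, 0, 0]
}}

```text
time: 34.82
eef_pos: [0.5573, 0.0001, 0.1547]
tcp_rot: [[-0.001, 1.0, -0.024], [0.0, -0.024, -1.0], [-1.0, -0.001, -0.0]]
force: [-0.4, -0.1, -1.3]
gripper_width: 0.0173
```

Call:
{"fn": "play_rows", "kwargs": {
  "motion": [0, 0, 0, 3, -0.5, 0, 0, 0, 0, -0.3, 7, -0.5, 0, 0, 0, 0, -0.5, 11, -0.5, 0, 0, 0, 0, -0.7, 15, -0.5, 0, 0, 0, 0, -0.7, 18, -0.5, 0, 0]
}}

```text
time: 35.23
eef_pos: [0.5454, -0.1843, 0.1547]
tcp_rot: [[-0.001, 1.0, -0.012], [-0.002, -0.012, -1.0], [-1.0, -0.001, 0.002]]
force: [0.9, 0.1, -2.0]
gripper_width: 0.0178
```

Call:
{"fn": "play_rows", "kwargs": {
  "motion": [0, 0, 0, 2, 0, 0, 0, 0, 2, 0, 4.8, 0, 0, 0, 0, 4, 0, 4.8, 0, 0, 0, 0, 4, 0, 4.8, 0, 0, 0, 0, 4, 0, 4.8, 0, 0, 0]
}}

```text
time: 35.65
eef_pos: [0.5455, -0.2269, 0.1138]
tcp_rot: [[-0.003, 1.0, -0.01], [0.002, -0.01, -1.0], [-1.0, -0.003, -0.002]]
force: [0.5, 0.9, -2.1]
gripper_width: 0.0171
```

Call:
{"fn": "play_rows", "kwargs": {
  "motion": [0, 0, 0, 0, 0, 0, 0, 0, 0, 0, 0, 0, 0, 0]
}}

```text
time: 35.82
eef_pos: [0.5476, -0.2267, 0.1156]
tcp_rot: [[0.002, 1.0, -0.009], [0.0, -0.009, -1.0], [-1.0, 0.002, -0.0]]
force: [-0.0, 0.0, -1.4]
gripper_width: 0.0175
```

```bash
python3 - <<'E'
from h import *
st(); w=grab("wrist"); 
i=w["img"][:,:,::-1]; np.save("w7.npy",w,allow_pickle=True)
a=cv2.resize(i[120:400,200:440],(480,560)); c=grab("scene"); np.save("c7.npy",c,allow_pickle=True)
b=cv2.resize(c["img"][200:310,225:345,::-1],(320,293),interpolation=2)
o=np.zeros((560,800,3),np.uint8); o[:,:480]=a; o[:293,480:]=b; cv2.imwrite("pics/w7.png",o)
E
```

```text
t 35.82 pos [ 0.5476 -0.2267  0.1156] rot [[0.002, 1.0, -0.009], [0.0, -0.009, -1.0], [-1.0, 0.002, -0.0]] F [-0.   0.  -1.4] w 0.0175
```

View pics/w7.png

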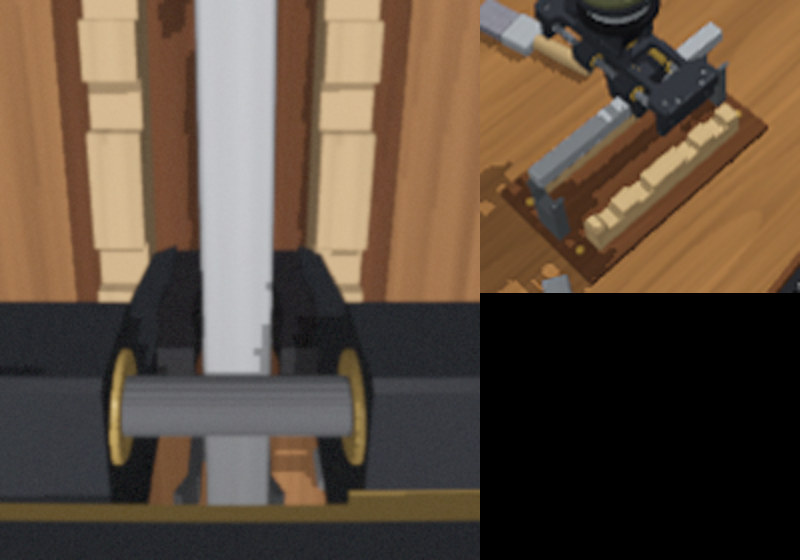

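Call:
{"fn": "play_rows", "kwargs": {
  "motion": [0, 0, -0.25, 0.2, 0, 0, 0, 0, 1.5, -0.25, 0.2, 0, 0, 0, 0, 2.5, -0.25, 0.2, 0, 0, 0, 0, 3, -0.25, 0.2, 0, 0, 0, 0, 3, -0.25, 0.2, 0, 0, 0]
}}

```text
time: 36.33
eef_pos: [0.5431, -0.2295, 0.0832]
tcp_rot: [[-0.002, 1.0, -0.012], [0.001, -0.012, -1.0], [-1.0, -0.002, -0.001]]
force: [-0.2, 0.2, -1.9]
gripper_width: 0.0176
```

Call:
{"fn": "play_rows", "kwargs": {
  "motion": [0, 0, 0, 0, 0, 0, 0, 0, 0.5, 0, 0, 0, 0, 0, 0, 1, 0, 0, 0, 0, 0, 0, 1, 0, 0, 0, 0, 0]
}}

```text
time: 36.67
eef_pos: [0.5436, -0.2298, 0.0737]
tcp_rot: [[-0.001, 1.0, -0.012], [0.0, -0.012, -1.0], [-1.0, -0.001, -0.0]]
force: [0.2, -0.2, -2.7]
gripper_width: 0.0171
```

Call:
{"fn": "play_rows", "kwargs": {
  "motion": [0, 0, 0.15, 0, 0, 0, 0, 0, 0.5, 0.15, -0.05, 0, 0, 0, 0, 1, 0.15, -0.05, 0, 0, 0, 0, 1.3, 0.15, -0.05, 0, 0, 0, 0, 1.3, 0.15, -0.05, 0, 0, 0]
}}

```text
time: 37.08
eef_pos: [0.5449, -0.2292, 0.0605]
tcp_rot: [[-0.001, 1.0, -0.012], [0.001, -0.012, -1.0], [-1.0, -0.001, -0.001]]
force: [-0.0, 0.3, -1.6]
gripper_width: 0.0173
```

Call:
{"fn": "play_rows", "kwargs": {
  "motion": [0, 0.1, 0, 0, 0, 0, 0, 0, 0.2, 0, 0, 0, 0, 0, 0, 0.2, 0, 0, 0, 0, 0]
}}

```text
time: 37.33
eef_pos: [0.5455, -0.2295, 0.0593]
tcp_rot: [[-0.0, 1.0, -0.012], [0.0, -0.012, -1.0], [-1.0, -0.0, -0.0]]
force: [1.4, -0.1, -2.6]
gripper_width: 0.017
```

Call:
{"fn": "play_rows", "kwargs": {
  "motion": [0, 0.1, 0, 0, 0, 0, 0, 0, 0.15, 0, 0, 0, 0, 0, 0, 0.15, 0, 0, 0, 0, 0]
}}

```text
time: 37.58
eef_pos: [0.5457, -0.2296, 0.0584]
tcp_rot: [[0.001, 1.0, -0.012], [-0.0, -0.012, -1.0], [-1.0, 0.001, 0.0]]
force: [-0.4, -0.0, 3.1]
gripper_width: 0.0175
```

Call:
{"fn": "play_rows", "kwargs": {
  "motion": [0.4, 0, 0, 0, 0, 0, 0, 0.4, 0, 0, 0, 0, 0, 0, 0.4, 0, 0, 0, 0, 0, 0, 0.4, -1, 0, 0, 0, 0, 0, 0.4, -4, 0, 0, 0, 0, 0]
}}

```text
time: 38.0
eef_pos: [0.543, -0.2283, 0.0955]
tcp_rot: [[-0.007, 1.0, -0.012], [0.003, -0.012, -1.0], [-1.0, -0.007, -0.003]]
force: [-0.2, -0.2, -0.2]
gripper_width: 0.0354
```

Call:
{"fn": "play_rows", "kwargs": {
  "motion": [0.4, -4, 0, 0, 0, 0, 0, 0.4, -8, 0, 0, 0, 0, 0, 0.4, -12, 0, -1, 0, 0, 0, 0.4, -16, 0, -3, 0, 0, 0, 0.4, -19, 0, -4, 0, 0, 0]
}}

```text
time: 38.42
eef_pos: [0.5462, -0.1882, 0.2914]
tcp_rot: [[0.003, 1.0, -0.012], [0.0, -0.012, -1.0], [-1.0, 0.003, -0.0]]
force: [0.9, -0.5, -1.1]
gripper_width: 0.0353
```

Call:
{"fn": "play_rows", "kwargs": {
  "motion": [1, 0, 0, 0, 0, 0, 0, 1, 0, 0, 0, 0, 0, 0, 1, 0, 0, 0, 0, 0, 0]
}}

```text
time: 38.67
eef_pos: [0.5453, -0.1897, 0.2878]
tcp_rot: [[-0.001, 1.0, -0.012], [-0.0, -0.012, -1.0], [-1.0, -0.001, 0.0]]
force: [0.2, -0.7, -0.7]
gripper_width: 0.053
```

```bash
python3 - <<'E'
from h import *
st(); w=grab("wrist"); save(w,"w8.png",(190,0,320,260),2.4); np.save("w8.npy",w,allow_pickle=True)
c=grab("scene"); save(c,"s8.png",(190,100,260,200),3)
E
```

```text
t 38.67 pos [ 0.5453 -0.1897  0.2878] rot [[-0.001, 1.0, -0.012], [-0.0, -0.012, -1.0], [-1.0, -0.001, 0.0]] F [ 0.2 -0.7 -0.7] w 0.053
```

View pics/w8.png

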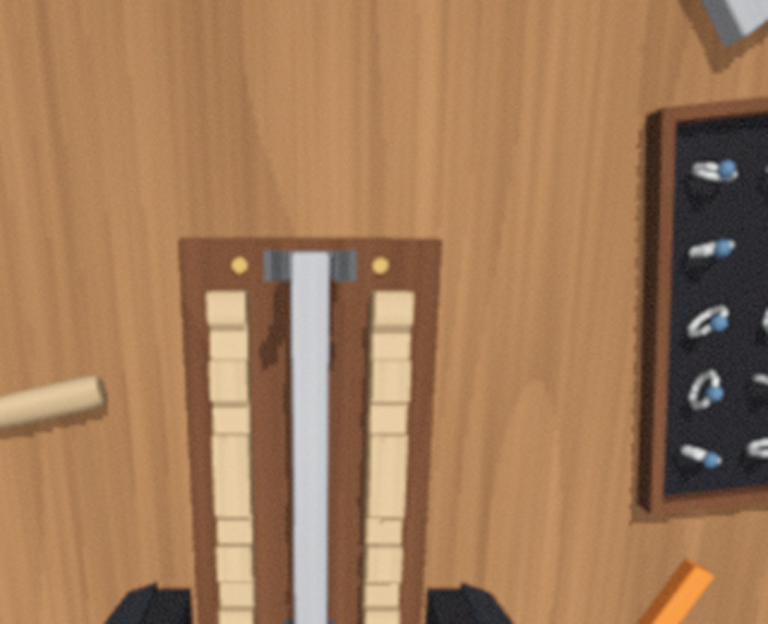

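View pics/s8.png

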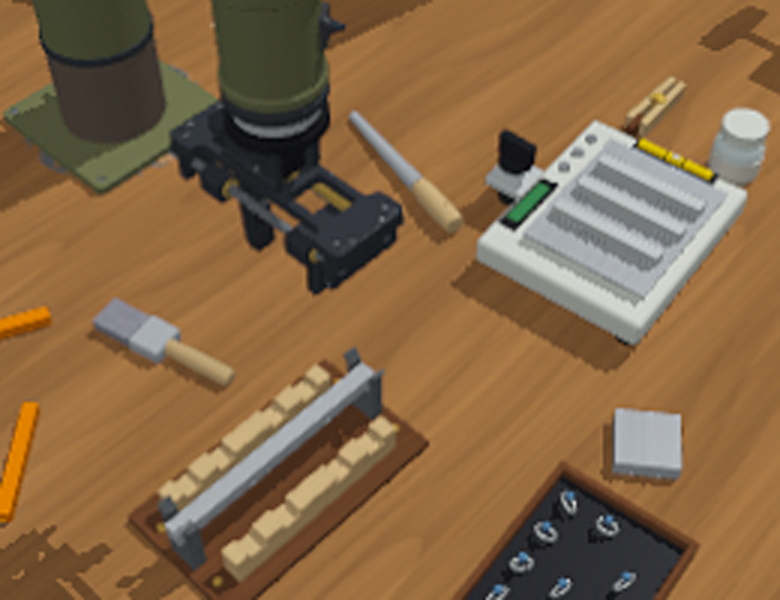

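```bash
python3 - <<'E'
from h import *
from cell import job
w=np.load("w8.npy",allow_pickle=True).item()
print(onz(w,[(190+310/2.4,253/2.4)],.071), onz(w,[(190+180/2.4,240/2.4),(190+441/2.4,240/2.4)],.01))
print(job.hand_in())
E
```

```text
[[ 0.5459513  -0.10595885  0.071     ]] [[ 0.47269965 -0.09704902  0.01      ]
 [ 0.62032667 -0.09897554  0.01      ]]
the job is handed in; nothing more can be done
None
```

The job is done and handed in at about 39 s of the 210 s; the hand-in gave no verdict.

**What I did**
- **Levelling:** I turned the foot knob about 170° clockwise in one grip before any silver was moved. The bubble then sat midway between the two lines.
- **Keeper out:** I lifted the keeper bar out of the brackets and laid it in the gap between rack and balance. It dropped the last centimetre or so onto the bench, because the fingertips reached below it.
- **Silver:** There were three silver bars. I laid all three on the pan, side by side about 45 mm apart, along the balance's x. The orange look-alikes were left alone.
- **Keeper back:** I then lowered the keeper into both brackets.

**Last checks**
- **Bars:** The wrist view after the third bar, and the final scene view, show all three flat on the pan.
- **Bubble:** It was still between the lines in the wrist view with all the silver on. I did not measure it again up close at the very end.
- **Keeper:** It is seated in both brackets. Its near end lies about 8 mm inside the rack edge, where 6 mm would be exact, so it is about 2 mm off along its length.
- **Other tools:** They looked unmoved in the final views. I did not look again at the hammer after the last bar.

No grip slip or knocked-aside part showed up, and no check failed or disagreed.

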